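# Make up the dressing caddy round its two ointment pots

### The arm

A 6-joint arm with a two-finger parallel gripper is mounted at the origin on a cart in front of the work surface, level with it; the furniture and walls round the work are solid. World frame = base frame: x ahead of the robot, y to its left, z up, the work surface at z = 0. Lengths are in m, angles in rad, forces in N, time in s.
With the tool pointing down it reaches from about 0.35 to 0.725 m from the base axis. Payload 4.3 kg.
Tool frame: the origin (TCP) lies at the very end of the fingers, on their centre line; the grasp point (between the pads) lies 19 mm behind it (manip.hold_point_z is the distance from the TCP to the grasp point, in m); z points along the fingers, y is the direction in which the jaws open and shut (so a half turn about z gives the same grasp; the last joint's range is limited). The gripper opens to 85 mm and grips with 20 to 120 N. Pads are 22 mm wide; open, the fingers measure 114 mm over their backs; the gripper's body (76 mm by 85 mm) begins 54 mm behind the grasp point. The pads swing forward as they close: fully open they stand 13 mm farther back than shut.
Start: joints at [1.056, 0.377, 0.081, 1.274, 0, 1.46], TCP at [0.226, 0.529, 0.231] pointing down, gripper open.
Joint ranges: [-2.72, 2.72], [-0.84, 1.66], [-1.02, 1.22], [-1.77, 2.12], [-1.37, 1.28], [-3.14, 3.14]. Speed limits (rad/s): [2.57, 2.57, 3.14, 3.14, 3.14, 3.14].

### API

Orientations are given as a unit quaternion [x, y, z, w].
In Python, from workcell import manip, viewer, ticket gives the robot as it stands. The module is installed in compiled form; this text tells all that it offers.
- The arm moves only by the tool apply_moves, never from a script. Its argument "commands" is a list of rows, each a list of 6 numbers: the shift along the world's x, y, z in units of 25 mm (1.0 is 25 mm), then the turn, a rotation vector about the world's x, y, z in units of 6 degrees (1.0 is 6 degrees). A call has 1 to 5 rows; each row shifts and turns the commanded pose from where the row before left it; what a row does not reach is not made up. A row lasts 1/10 s, in which the tool goes at most 50 mm and 8.59 degrees, less where a joint would pass 70% of its speed; a pose out of reach is approached as far as the arm can. A call is refused whole if a number of a shift passes 1 or a number of a turn 1, either way. A call with a gripper value outside its range is refused whole. "jaw" is the finger opening in mm, from 0 to 85.4, set as the call begins (left out, the last holds). The fingers move at their own pace and stop on an object; "grip_force" is the grip in N (left out, the last holds). Time passes only in rows, so rows that do not move let the fingers close. It gives the time, the measured TCP pose, the force and the opening at its end, in the units of the state.
- manip.state(): the state, without advancing time (a new reading comes with each control period).
- viewer.grab_frame(name): name is "scene" or "top" or "wrist"; returns the picture (420x560x3 uint8, red, green, blue); there is no depth.
- viewer.camera_info(name): a dict with "fx", "fy", "cx", "cy" (pixels), "R" (3x3) and "t" (3): a world point X has camera coordinates R X + t; the wrist camera has in their place "tool_from_camera" (4x4, takes a point from camera to tool coordinates, whose origin is the TCP and whose axes are the flange's). Camera axes: x right, y down, z forward; pixel columns grow to the right and rows downward; lengths in m; the calibration is good to about 2 mm. A picture is of the moment at which its call begins: read the wrist's pose just before it. camera_info takes no time and is no camera call.
- ticket.hand_in(): hands the job in, once; it reports no verdict.
The state is a dict: "t": time; "joints": joint angles; "qvel": joint speeds; "tau": joint torques, N m; "ee_pos": TCP position; "ee_rot": TCP orientation; "contact_force": force on the tool from outside, world axes, zero at the start; "torque": the same for the moment, N m; "width": opening from 0.0 (shut) to 1.0 (fully open).
Only numpy, scipy, OpenCV 4.12 (cv2) and the standard library are available. Lean on these libraries where they do the work, as an engineer would, in place of code of your own. Each camera call takes 0.05 s, during which the arm holds its last target.

### The job

With the five things that stand close by on either side of it (not the stock at the far right), make up the dressing caddy round the two ointment pots that already stand in its front pockets, and leave those two in their pockets: stack the tan-lidded pot centrally on the red-lidded one, and stand the tape roll in the pocket between the two. In the round wells of the back row stand the purple-capped bottle straight behind the red-lidded pot, the amber bottle straight behind the white-lidded pot, and the plain white bottle between those two bottles. Everything must end upright and standing fully down on its pocket or well floor, or flat on the pot beneath.

Things in the scene. Friction and masses are not known exactly. Their poses are not given: they have to be found in the camera images.
- caddy: Fixed caddy, 158 x 258 mm; origin on the worktop, +x to its back row (away from the robot, within 0.3 rad), +y to its left. Front row: 3 open blue-grey pockets, 76 (x) by 80 (y) mm inside, centres x -43, y +84, 0, -84 mm, walls up to 33 mm high. Back row: off-white block, 34 mm high, with 3 round wells 58 mm across, centres x +36, y +84, 0, -84 mm. Pocket and well floors: z 6 mm.
- red_pot_centre (a point): Centre of the flat wide ointment pot with the red lid, 70 mm across and 37 mm high, flat on top. It stands in one end pocket of the caddy's front row (left or right). Stays there.
- white_pot_centre (a point): Centre of the ointment pot with the white lid, 54 mm across and 47 mm high. It stands in the other end pocket of the caddy's front row. Stays there.
- tan_pot_centre (a point): Centre of the small pot with the tan lid, 50 mm across and 46 mm high, round, upright on the worktop. Frame z is its upright axis.
- tape_roll_centre (a point): Centre of the upright spool of surgical tape, white with green flanges, 60 mm across the flanges (54 mm across the tape) and 73 mm high, round, on the worktop. Grip it near 58 mm above its foot. Frame z is its upright axis.
- purple_bottle_centre (a point): Centre of the white bottle with the purple cap, round, 44 mm across and 120 mm high (body straight to about 80 mm), upright on the worktop. Frame z is its upright axis.
- amber_bottle_centre (a point): Centre of the amber-brown bottle with the white cap, round, 43 mm across and 90 mm high (body straight to about 65 mm), upright on the worktop. Frame z is its upright axis.
- plain_bottle_centre (a point): Centre of the all-white bottle without a label, round, 42 mm across and 104 mm high (body straight to about 75 mm), upright on the worktop. Frame z is its upright axis.
There are look-alikes about, which are no part of the job. Of the things that look like the part that bears tape_roll_centre, the largest one is meant.

How it is judged:
At the end, for the whole second after the job is handed in: All as the goal says, in the caddy's frame: pocket things within 14 mm (x) and 15 mm (y) of the pocket centre, tan pot within 14 mm of the red pot's centre, bottles within 10 mm (x) and 15 mm (y) of the centres of their wells, each upright within 0.1 rad and within 6 mm of its seated height (x of red_pot_centre in the frame of caddy between -0.057 and -0.029 m and z of red_pot_centre in the frame of caddy between 0.0185 and 0.0305 m and angle between each of red_pot_centre, white_pot_centre, tape_roll_centre, tan_pot_centre, purple_bottle_centre, amber_bottle_centre, plain_bottle_centre's own z axis and vertical below 0.1 rad and x of white_pot_centre in the frame of caddy between -0.057 and -0.029 m and z of white_pot_centre in the frame of caddy between 0.0235 and 0.0355 m and x of tape_roll_centre in the frame of caddy between -0.057 and -0.029 m and z of tape_roll_centre in the frame of caddy between 0.0365 and 0.0485 m and x of tan_pot_centre in the frame of caddy between -0.057 and -0.029 m and z of tan_pot_centre in the frame of caddy between 0.06 and 0.072 m and x of purple_bottle_centre in the frame of caddy between 0.026 and 0.046 m and z of purple_bottle_centre in the frame of caddy between 0.06 and 0.072 m and x of amber_bottle_centre in the frame of caddy between 0.026 and 0.046 m and z of amber_bottle_centre in the frame of caddy between 0.045 and 0.057 m and x of plain_bottle_centre in the frame of caddy between 0.026 and 0.046 m and z of plain_bottle_centre in the frame of caddy between 0.052 and 0.064 m and y of tape_roll_centre in the frame of caddy between -0.015 and 0.015 m and y of plain_bottle_centre in the frame of caddy between -0.015 and 0.015 m and horizontal distance between red_pot_centre and white_pot_centre above 0.14 m and horizontal distance between tan_pot_centre and red_pot_centre below 0.014 m and (y of each of purple_bottle_centre, red_pot_centre in the frame of caddy above 0.069 m or y of each of purple_bottle_centre, red_pot_centre in the frame of caddy below -0.069 m) and (y of each of amber_bottle_centre, white_pot_centre in the frame of caddy above 0.069 m or y of each of amber_bottle_centre, white_pot_centre in the frame of caddy below -0.069 m)); the robot touches nothing.
It fails at once if the red-lidded or the white-lidded pot is lifted out of its pocket or tipped over (height (world z) of red_pot_centre above 0.055 m or height (world z) of white_pot_centre above 0.06 m or angle between any of red_pot_centre, white_pot_centre's own z axis and vertical above 0.6 rad).
It also fails if it takes over 109 s, if anything falls off the work surface, if the arm or the gripper's body presses on something with over 40 N, if the wrist force passes 120 N, or if a joint passes its speed limit or range.

## Working session

There is one attempt and no reset: what is moved stays moved. The work goes in short steps, Python scripts to look and compute and a tool call to move; the robot and the scene stay as the last step left them, time stands still between calls to the robot, and variables do not carry over. Pictures are saved under pics/ and viewed, and the job is handed in when it is done.

Besides the shell and the picture viewer there is one more tool, called after "Emit:" as a command line: name --pt "numbers of a row" for each row, then --argument value for the rest. apply_moves: Moves the arm, as the interface text tells. Its arguments: {"type":"object","properties":{"commands":{"type":"array","items":{"type":"array","items":{"type":"number"}}},"jaw":{"type":"number"},"grip_force":{"type":"number"}},"required":["commands"]}

```bash
mkdir -p pics
python3 - <<'E'
from workcell import manip, viewer
import cv2
print(manip.state(), manip.hold_point_z)
for n in ["scene","top","wrist"]:
    im=viewer.grab_frame(n); cv2.imwrite(f"pics/{n}0.png",im[:,:,::-1])
    print(n,viewer.camera_info(n))
E
```

```text
{'t': 0.0, 'joints': array([ 1.05572236e+00,  3.78102239e-01,  7.96125190e-02,  1.27439492e+00,
       -1.55858922e-05,  1.46052496e+00]), 'qvel': array([-3.71552058e-04,  1.18908714e-03, -7.81712885e-04,  6.17536638e-04,
        7.88778444e-04,  6.07932861e-05]), 'tau': array([ 1.07567223e-03, -4.63608277e+01,  2.69873017e+01,  2.10685300e-02,
        1.48916815e-04,  1.77254418e-05]), 'ee_pos': array([0.22611186, 0.5279554 , 0.23033333]), 'ee_rot': array([ 2.01022072e-01,  9.79586156e-01, -9.95925930e-04, -3.13769861e-04]), 'contact_force': array([-0.15572412, -0.20409539, -0.56709429]), 'torque': array([-0.01254016, -0.01903106, -0.00555535]), 'width': 0.9989336349145501} 0.0187
scene {'fx': 476.5523387433293, 'fy': 476.5523387433293, 'cx': 285.3539447711597, 'cy': 204.51654875179835, 'R': array([[ 0.66927053, -0.74301448,  0.0025378 ],
       [-0.51977048, -0.47061869, -0.71299138],
       [ 0.53095725,  0.47586504, -0.70116821]]), 't': array([-0.28614662,  0.34456138,  0.93189698])}
top {'fx': 541.8113855544477, 'fy': 541.8113855544477, 'cx': 273.1605331162824, 'cy': 205.27728496971574, 'R': array([[-0.02642774, -0.99923118, -0.02895901],
       [-0.9927873 ,  0.02962411, -0.11617142],
       [ 0.11693999,  0.02567999, -0.99280692]]), 't': array([0.08987971, 0.45989984, 1.35136559])}
wrist {'fx': 353.39398211442006, 'fy': 353.39398211442006, 'cx': 279.06331696979373, 'cy': 207.92830888213444, 'tool_from_camera': array([[ 1.51424471e-04, -9.64350406e-01, -2.64628555e-01,
         6.73925680e-02],
       [ 9.99999930e-01,  5.53118784e-05,  3.70649450e-04,
         6.07198770e-04],
       [-3.42798845e-04, -2.64628592e-01,  9.64350346e-01,
        -1.42875909e-01],
       [ 0.00000000e+00,  0.00000000e+00,  0.00000000e+00,
         1.00000000e+00]])}
```

View pics/top0.png

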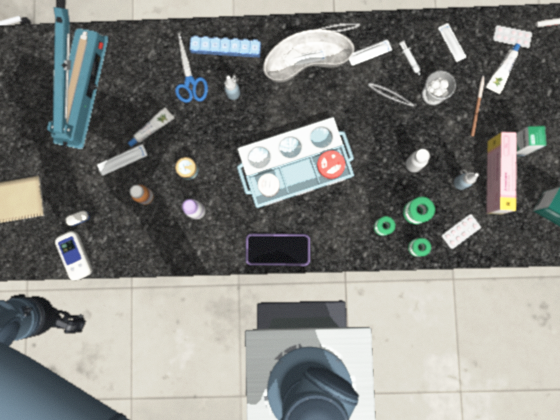

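View pics/scene0.png

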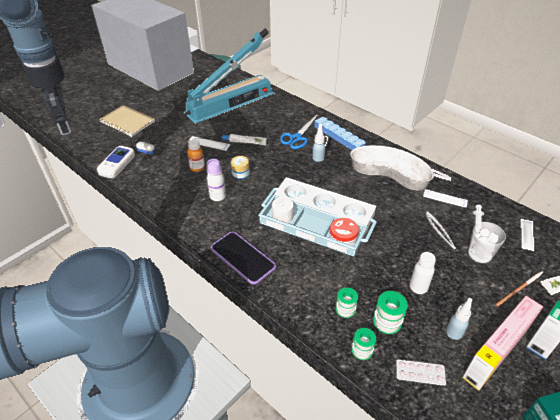

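The top view shows the caddy at about (295,163), with the white pot in its left pocket at (268,185) and the red pot in its right pocket at (331,165). On the left are amber (140,195), purple (193,209) and tan (185,168). On the right are plain white (418,160) and three tape rolls: (420,210), (385,226) and (420,248). Next I'll enlarge these.

Run:
```python
import cv2,numpy as np
t=cv2.imread("pics/top0.png"); s=cv2.imread("pics/scene0.png")
a=cv2.resize(t[145:225,125:225],None,fx=7,fy=7,interpolation=cv2.INTER_CUBIC); cv2.imwrite("pics/c1.png",a)
cv2.imwrite("pics/c2.png",cv2.resize(t[110:215,230:360],None,fx=6,fy=5.6,interpolation=cv2.INTER_CUBIC)[:, :])
cv2.imwrite("pics/c3.png",cv2.resize(t[140:265,360:490],None,fx=6,fy=4.8,interpolation=cv2.INTER_CUBIC))
cv2.imwrite("pics/c4.png",cv2.resize(s[240:390,320:500],None,fx=4,fy=4,interpolation=cv2.INTER_CUBIC))
cv2.imwrite("pics/c5.png",cv2.resize(s[120:270,180:390],None,fx=3.8,fy=3.8,interpolation=cv2.INTER_CUBIC))
```

```text
(no output)
```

View pics/c1.png

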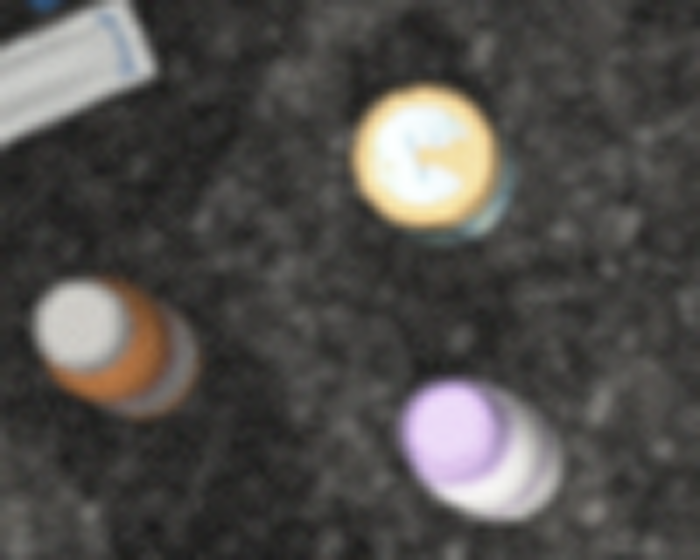

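View pics/c2.png

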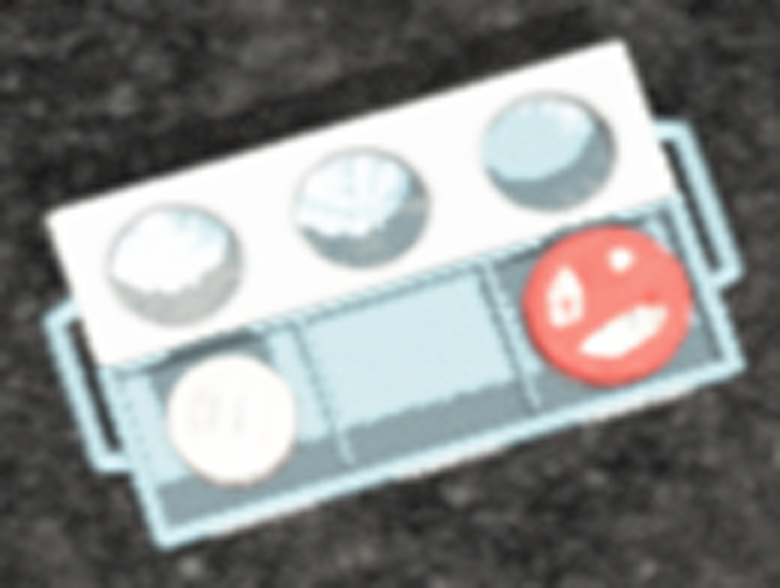

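View pics/c3.png

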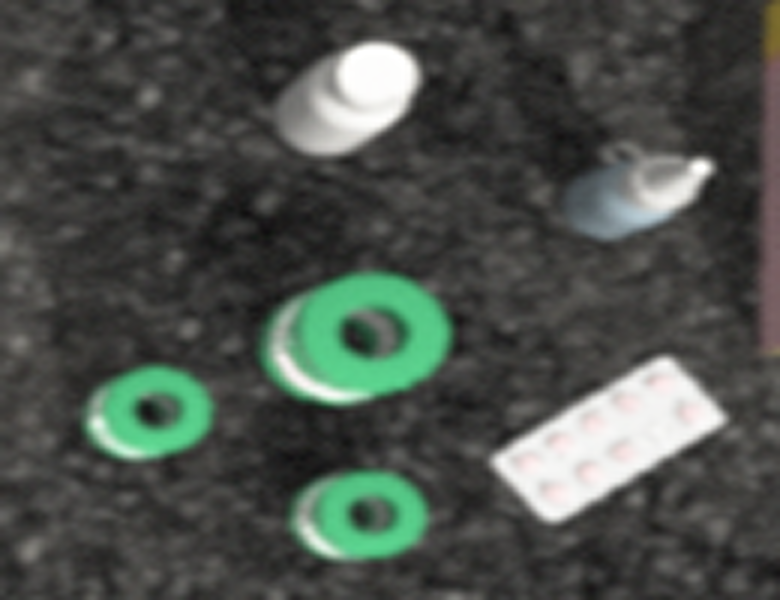

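View pics/c4.png

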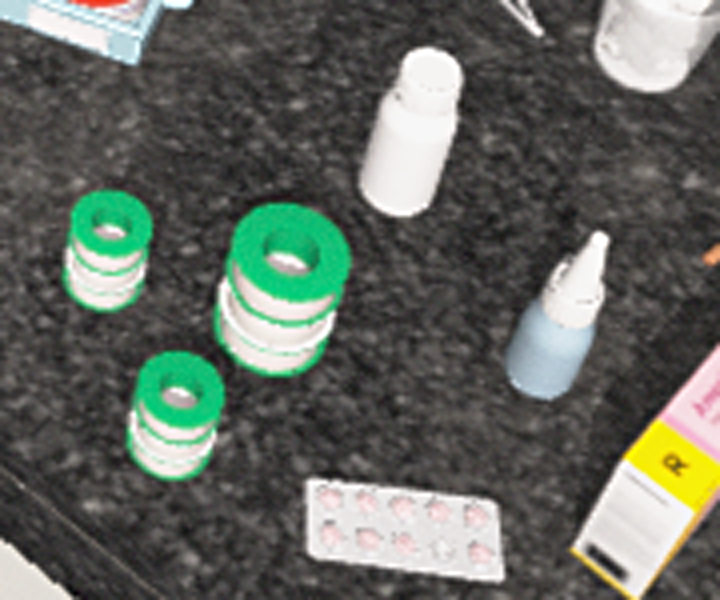

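View pics/c5.png

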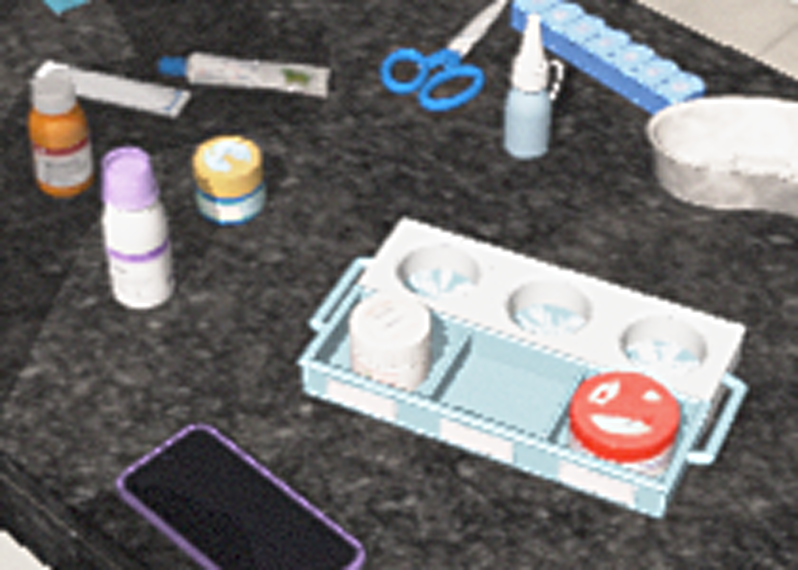

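The largest of the three rolls is the middle-right one at top (420,210), scene (392,303). Its flange is about 25 px across against about 20 px for the other two, so that's the one meant. Next I'll work out positions from both cameras.

```bash
cat > h.py <<'E'
import numpy as np
from workcell import manip, viewer
def ray(ci,u,v):
    R=np.array(ci['R']);t=np.array(ci['t'])
    d=R.T@np.array([(u-ci['cx'])/ci['fx'],(v-ci['cy'])/ci['fy'],1]); return -R.T@t,d
def onz(ci,u,v,z):
    c,d=ray(ci,u,v); return c+d*(z-c[2])/d[2]
def wristci():
    from scipy.spatial.transform import Rotation as Ro
    s=manip.state(); ci=viewer.camera_info('wrist'); T=np.eye(4);T[:3,:3]=Ro.from_quat(s['ee_rot']).as_matrix();T[:3,3]=s['ee_pos']
    M=np.linalg.inv(T@ci['tool_from_camera']); ci['R']=M[:3,:3];ci['t']=M[:3,3]; return ci
E
python3 - <<'E'
from h import *
T=viewer.camera_info('top');S=viewer.camera_info('scene')
def c(x,y,fx,fy,ox,oy): return ox+(x+.5)/fx-.5, oy+(y+.5)/fy-.5
t=dict(tan=c(426,157,7,7,125,145),purple=c(450,430,7,7,125,145),amber=c(82,324,7,7,125,145),plain=c(377,77,6,4.8,360,140),tape=c(376,332,6,4.8,360,140),red=c(608,305,6,5.6,230,110),white=c(232,420,6,5.6,230,110),wl=c(175,265,6,5.6,230,110),wc=c(363,208,6,5.6,230,110),wr=c(549,152,6,5.6,230,110),
 ffl=c(163,545,6,5.6,230,110),ffr=c(743,368,6,5.6,230,110),bl=c(47,215,6,5.6,230,110),br=c(622,42,6,5.6,230,110))
s=dict(tan=c(228,163,3.8,3.8,180,120),purple=c(127,165,3.8,3.8,180,120),amber=c(52,83,3.8,3.8,180,120),plain=c(432,68,4,4,320,240),tape=c(291,252,4,4,320,240),red=c(625,413,3.8,3.8,180,120),white=c(391,323,3.8,3.8,180,120),wl=c(439,273,3.8,3.8,180,120),wc=c(549,309,3.8,3.8,180,120),wr=c(663,345,3.8,3.8,180,120))
z=dict(tan=.046,purple=.12,amber=.09,plain=.104,tape=.073,red=.043,white=.053,wl=.034,wc=.034,wr=.034,ffl=.033,ffr=.033,bl=.034,br=.034)
P={}
for k in t:
    P[k]=onz(T,*t[k],z[k]); print(k,P[k][:2].round(4),onz(S,*s[k],z[k])[:2].round(4) if k in s else '', 'r',np.hypot(*P[k][:2]).round(3))
d=P['wl']-P['wr']; print(np.hypot(*d[:2]),np.arctan2(-d[0],d[1]))
for w in(P['ffl'],P['bl']): print(w)
print((P['ffl']+P['ffr']+P['bl']+P['br'])/4)
E
```

```text
tan [0.5649 0.2972] [0.5611 0.2931] r 0.638
purple [0.4557 0.2757] [0.4546 0.2737] r 0.533
amber [0.5006 0.4106] [0.5031 0.415 ] r 0.648
plain [ 0.563  -0.2882] [ 0.5648 -0.2868] r 0.632
tape [ 0.4375 -0.288 ] [ 0.4361 -0.2869] r 0.524
red [ 0.5612 -0.0726] [ 0.5593 -0.0742] r 0.566
white [0.512  0.0872] [0.5119 0.0858] r 0.519
wl [0.5875 0.1104] [0.5858 0.1075] r 0.598
wc [0.6114 0.0293] [0.6092 0.0276] r 0.612
wr [ 0.6349 -0.0509] [ 0.6336 -0.0512] r 0.637
ffl [0.4587 0.1185]  r 0.474
ffr [ 0.5323 -0.1293]  r 0.548
bl [0.6126 0.1648]  r 0.634
br [ 0.6856 -0.0841]  r 0.691
0.1681604442522124 0.2862260744647725
[0.45874062 0.11854697 0.033     ]
[0.61260628 0.16476128 0.034     ]
[0.57229789 0.01748759 0.0335    ]
```

Both cameras agree to about 4 mm, and the wells come out 168 mm apart, as they should. From this, the caddy yaw is 0.286, the wells are L(.587,.109), C(.6105,.0287) and R(.634,-.052), and the middle pocket is (.535,.006). I'll keep one tool yaw throughout, since the jaws lie diagonal to the caddy and stay clear of neighbours. Amber goes first.

Emit:
apply_moves --pt "1 -0.42 -0.1 0 0 0" --pt "1 -0.42 -0.1 0 0 0" --pt "1 -0.42 -0.1 0 0 0" --pt "1 -0.42 -0.1 0 0 0" --pt "1 -0.42 -0.1 0 0 0" --jaw 70 --grip_force 45

```text
t: 0.65
ee_pos: [0.3522, 0.4754, 0.2184]
ee_rot: [0.201, 0.98, -0.0, -0.0]
contact_force: [0.2, 0.6, 0.3]
width: 0.812
```

Emit:
apply_moves --pt "1 -0.42 -0.1 0 0 0" --pt "1 -0.42 -0.1 0 0 0" --pt "1 -0.42 -0.1 0 0 0" --pt "1 -0.42 -0.1 0 0 0" --pt "1 -0.42 -0.1 0 0 0"

```text
t: 1.15
ee_pos: [0.4772, 0.4229, 0.2058]
ee_rot: [0.201, 0.98, -0.0, -0.0]
contact_force: [-0.7, 0.0, 0.9]
width: 0.825
```

Emit:
apply_moves --pt "1 -0.42 -0.1 0 0 0" --pt "0 0 0 0 0 0"

```text
t: 1.35
ee_pos: [0.5041, 0.4111, 0.2024]
ee_rot: [0.203, 0.979, -0.001, 0.0]
contact_force: [-1.3, 0.8, -0.2]
width: 0.823
```

```bash
cat > look.py <<'E'
import sys,cv2
from h import *
name=sys.argv[1]; ci=wristci(); im=viewer.grab_frame('wrist'); cv2.imwrite(f'pics/{name}.png',im[:,:,::-1])
import pickle; pickle.dump(ci,open(f'pics/{name}.pkl','wb')); s=manip.state(); print(s['t'],s['ee_pos'],s['ee_rot'])
E
cat > px.py <<'E'
import sys,pickle
from h import *
ci=pickle.load(open(f'pics/{sys.argv[1]}.pkl','rb'))
for a in sys.argv[2:]:
    u,v,z=map(float,a.split(',')); print(a,onz(ci,u,v,z)[:2].round(4))
E
python3 look.py w1
```

```text
1.4 [0.5024173  0.41201958 0.20274317] [ 2.02238568e-01  9.79336032e-01 -4.40245868e-04 -5.51545768e-04]
```

View pics/w1.png

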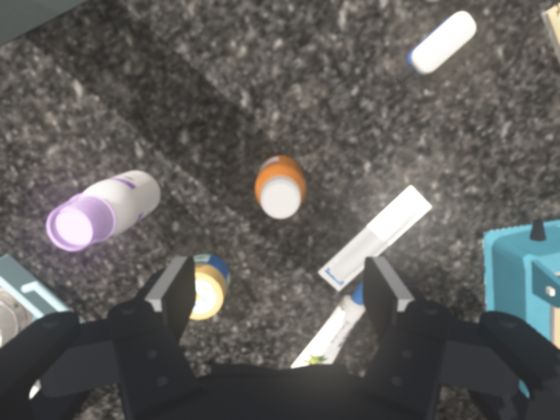

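The wrist view shows the amber cap centre at (283,196), the purple cap at about (77,225) and the tan lid at about (203,292).

```bash
python3 px.py w1 283,196,.09 281,160,.004 77,225,.12 203,292,.046
```

```text
283,196,.09 [0.4995 0.4169]
281,160,.004 [0.4852 0.4218]
77,225,.12 [0.4564 0.2848]
203,292,.046 [0.5647 0.3075]
```

Emit:
apply_moves --pt "0 0.1 -1 0 0 0" --pt "0 0 -1 0 0 0" --pt "0 0 -1 0 0 0" --pt "0 0 -1 0 0 0" --pt "0 0 -1 0 0 0"

```text
t: 1.9
ee_pos: [0.5001, 0.4162, 0.078]
ee_rot: [0.2, 0.98, 0.0, -0.0]
contact_force: [0.4, 0.0, 0.6]
width: 0.818
```

Emit:
apply_moves --pt "0 0 -1 0 0 0" --pt "0 0 -0.9 0 0 0" --pt "0 0 0 0 0 0"

```text
t: 2.2
ee_pos: [0.4975, 0.4142, 0.0277]
ee_rot: [0.2, 0.98, -0.003, -0.003]
contact_force: [-0.5, -0.1, -0.2]
width: 0.82
```

Emit:
apply_moves --pt "0 0 0 0 0 0" --pt "0 0 0 0 0 0" --pt "0 0 0 0 0 0" --pt "0 0 0 0 0 0" --jaw 30

```text
t: 2.6
ee_pos: [0.5023, 0.4164, 0.0333]
ee_rot: [0.201, 0.98, 0.001, 0.001]
contact_force: [-2.0, -1.0, 6.9]
width: 0.482
```

```bash
python3 look.py w2
```

```text
2.65 [0.50231769 0.41642406 0.03333377] [2.00949390e-01 9.79600430e-01 1.24506171e-03 8.88913400e-04]
```

View pics/w2.png

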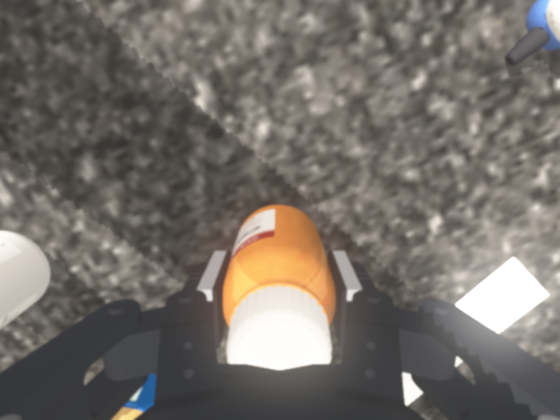

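The bottle is between the pads, with the opening at 41 mm. I'll measure its offset in the hand and lift.

```bash
python3 px.py w2 280,330,.09 280,206,.065 225,260,.055 335,260,.055
```

```text
280,330,.09 [0.4949 0.4204]
280,206,.065 [0.4681 0.432 ]
225,260,.055 [0.4817 0.4041]
335,260,.055 [0.4978 0.4416]
```

Emit:
apply_moves --pt "0 0 0 0 0 0" --pt "0 0 0.6 0 0 0" --pt "0 0 1 0 0 0" --pt "0 0 1 0 0 0" --pt "0 0 1 0 0 0"

```text
t: 3.15
ee_pos: [0.5015, 0.4156, 0.1225]
ee_rot: [0.201, 0.98, 0.0, 0.0]
contact_force: [-0.4, -0.1, -0.6]
width: 0.475
```

Emit:
apply_moves --pt "0.26 -0.94 0.2 0 0 0" --pt "0.26 -0.94 0 0 0 0" --pt "0.26 -0.94 0 0 0 0" --pt "0.26 -0.94 0 0 0 0" --pt "0.26 -0.94 0 0 0 0"

```text
t: 3.65
ee_pos: [0.5344, 0.2972, 0.1267]
ee_rot: [0.201, 0.98, 0.0, 0.0]
contact_force: [0.6, 0.4, -0.9]
width: 0.475
```

Emit:
apply_moves --pt "0.26 -0.94 0 0 0 0" --pt "0.26 -0.94 0 0 0 0" --pt "0.26 -0.94 0 0 0 0" --pt "0.26 -0.94 0 0 0 0" --pt "0.26 -0.94 0 0 0 0"

```text
t: 4.15
ee_pos: [0.5669, 0.1796, 0.1267]
ee_rot: [0.201, 0.98, 0.0, 0.0]
contact_force: [0.5, -0.1, -1.0]
width: 0.476
```

Emit:
apply_moves --pt "0.26 -0.94 0 0 0 0" --pt "0.26 -0.94 0 0 0 0" --pt "0.3 -0.96 0 0 0 0" --pt "0 0 0 0 0 0" --pt "0 0 0 0 0 0"

```text
t: 4.65
ee_pos: [0.5872, 0.1093, 0.1265]
ee_rot: [0.202, 0.979, 0.0, 0.0]
contact_force: [0.5, -0.0, -0.7]
width: 0.475
```

```bash
python3 look.py w3
```

```text
4.7 [0.5869416  0.10990244 0.12649486] [2.01060278e-01 9.79578806e-01 3.54481201e-04 3.29419132e-05]
```

View pics/w3.png

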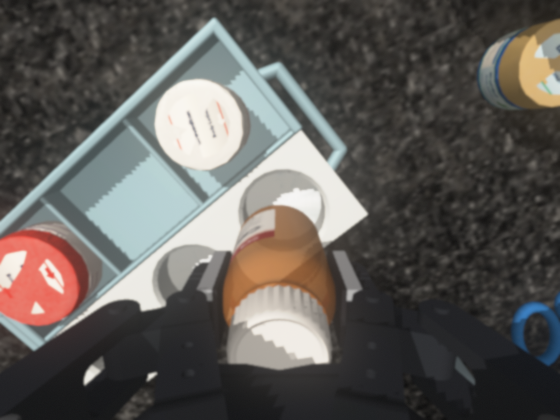

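In this view the white lid is at (200,124), the red lid at (40,278) and the left well rim runs from x=240 to 326 with its top at y=170. The amber bottle hangs over that well.

```bash
python3 px.py w3 200,124,.053 40,278,.043 368,212,.034 214,20,.033 297,131,.034 240,203,.034 326,203,.034 286,170,.034
```

```text
200,124,.053 [0.5138 0.0903]
40,278,.043 [ 0.5632 -0.0623]
368,212,.034 [0.6119 0.1665]
214,20,.033 [0.4612 0.1214]
297,131,.034 [0.5417 0.1423]
240,203,.034 [0.5711 0.0878]
326,203,.034 [0.5944 0.1421]
286,170,.034 [0.5625 0.1258]
```

Emit:
apply_moves --pt "0 0.08 -0.6 0 0 0" --pt "0 0 -0.8 0 0 0" --pt "0 0 -0.8 0 0 0" --pt "0 0 -0.8 0 0 0" --pt "0 0 0 0 0 0"

```text
t: 5.2
ee_pos: [0.5839, 0.1125, 0.0485]
ee_rot: [0.2, 0.98, -0.001, -0.003]
contact_force: [-0.8, -0.0, -0.7]
width: 0.477
```

Emit:
apply_moves --pt "0 0 -0.2 0 0 0" --pt "0 0 -0.15 0 0 0" --pt "0 0 0 0 0 0" --pt "0 0 0 0 0 0"

```text
t: 5.6
ee_pos: [0.5875, 0.1117, 0.0433]
ee_rot: [0.201, 0.98, 0.0, 0.001]
contact_force: [-0.2, 0.7, -1.1]
width: 0.478
```

```bash
python3 look.py w4
```

```text
5.65 [0.58752072 0.11161933 0.0432974 ] [2.01033800e-01 9.79584090e-01 2.40849431e-04 6.03467698e-04]
```

View pics/w4.png

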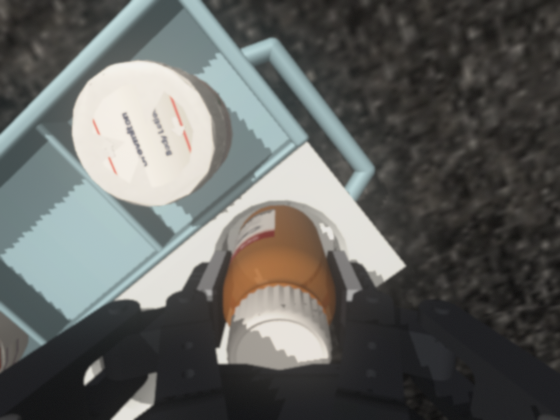

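Emit:
apply_moves --pt "0 0 -0.1 0 0 0" --pt "0 0 0 0 0 0" --pt "0 0 -0.08 0 0 0" --pt "0 0 0 0 0 0"

```text
t: 6.05
ee_pos: [0.5872, 0.1115, 0.0394]
ee_rot: [0.201, 0.98, 0.0, 0.0]
contact_force: [-2.8, 0.3, 7.0]
width: 0.475
```

Touchdown at 7 N. I'll release here.

Emit:
apply_moves --pt "0 0 0 0 0 0" --pt "0 0 0 0 0 0" --pt "0 0 0 0 0 0" --pt "0 0 0.4 0 0 0" --pt "0 0 1 0 0 0" --jaw 64

```text
t: 6.55
ee_pos: [0.5847, 0.1114, 0.0715]
ee_rot: [0.201, 0.98, -0.001, -0.003]
contact_force: [-1.0, -0.6, 0.1]
width: 0.754
```

Emit:
apply_moves --pt "0 0 1 0 0 0" --pt "0 0 1 0 0 0" --pt "0 0.5 1 0 0 0" --pt "-0.1 1 0 0 0 0" --pt "-0.1 1 0 0 0 0" --jaw 72

```text
t: 7.05
ee_pos: [0.5832, 0.1746, 0.1503]
ee_rot: [0.202, 0.979, 0.001, 0.002]
contact_force: [0.1, 1.0, -0.4]
width: 0.841
```

```bash
python3 look.py w5
```

```text
7.1 [0.58189638 0.17865659 0.14959121] [1.99604518e-01 9.79874315e-01 2.03386316e-03 4.76955177e-04]
```

View pics/w5.png

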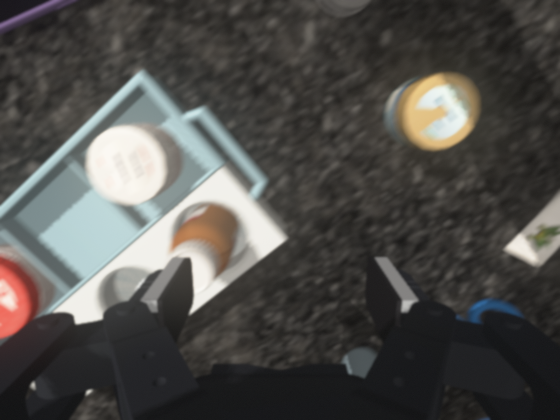

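Amber stands in its well. The tan lid is at (440,111).

```bash
python3 px.py w5 440,111,.046 130,163,.053; python3 -c "
from workcell import manip; print(manip.state()['ee_pos'])"
```

```text
440,111,.046 [0.5648 0.3017]
130,163,.053 [0.5132 0.0953]
[0.58189638 0.17865659 0.14959121]
```

Emit:
apply_moves --pt "-0.14 0.98 0 0 0 0" --pt "-0.14 0.98 0 0 0 0" --pt "-0.14 0.98 -0.5 0 0 0" --pt "-0.14 0.98 -0.5 0 0 0" --pt "-0.14 1 -0.5 0 0 0"

```text
t: 7.6
ee_pos: [0.5645, 0.298, 0.1109]
ee_rot: [0.201, 0.98, 0.0, 0.0]
contact_force: [0.5, -0.6, -1.2]
width: 0.841
```

Emit:
apply_moves --pt "0 0 0 0 0 0" --pt "0 0 0 0 0 0"

```text
t: 7.8
ee_pos: [0.5641, 0.2971, 0.1106]
ee_rot: [0.201, 0.98, -0.0, -0.0]
contact_force: [0.7, -0.6, 0.1]
width: 0.844
```

```bash
python3 look.py w6
```

```text
7.85 [0.56473343 0.29661221 0.11111583] [ 2.01064970e-01  9.79577861e-01 -1.14691609e-04  2.80485977e-04]
```

View pics/w6.png

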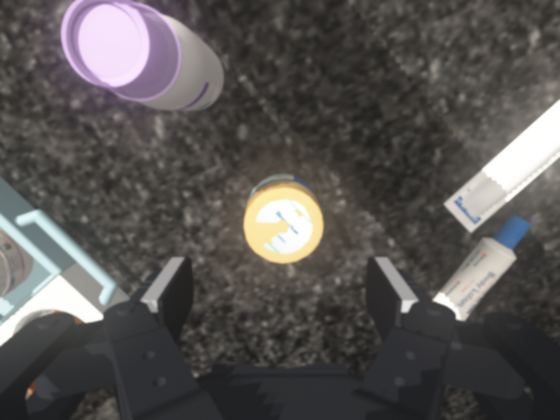

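The tan lid is centred at (283,223) between the jaws, and the purple cap is at (112,46).

```bash
python3 px.py w6 283,223,.046 112,46,.12
```

```text
283,223,.046 [0.5646 0.3002]
112,46,.12 [0.4595 0.2793]
```

Emit:
apply_moves --pt "0 0.08 -1 0 0 0" --pt "0 0 -1 0 0 0" --pt "0 0 -1 0 0 0" --pt "0 0 -0.6 0 0 0" --pt "0 0 -0.4 0 0 0"

```text
t: 8.35
ee_pos: [0.5646, 0.2976, 0.01]
ee_rot: [0.202, 0.979, -0.0, -0.0]
contact_force: [-0.0, 1.0, 0.1]
width: 0.841
```

Emit:
apply_moves --pt "0 0 0 0 0 0" --pt "0 0 0 0 0 0" --pt "0 0 0 0 0 0" --pt "0 0 0 0 0 0" --pt "0 0 0 0 0 0" --jaw 35

```text
t: 8.85
ee_pos: [0.565, 0.2993, 0.0113]
ee_rot: [0.201, 0.98, 0.0, 0.001]
contact_force: [0.1, -0.1, 1.8]
width: 0.58
```

Emit:
apply_moves --pt "0 0 0.6 0 0 0" --pt "0 0 1 0 0 0" --pt "0 0 1 0 0 0" --pt "0 0 1 0 0 0" --pt "0 0 1 0 0 0"

```text
t: 9.35
ee_pos: [0.5644, 0.2991, 0.1268]
ee_rot: [0.201, 0.98, 0.0, 0.0]
contact_force: [0.1, 0.7, -0.5]
width: 0.578
```

```bash
python3 look.py w7
```

```text
9.4 [0.56674026 0.30013549 0.13169446] [0.20089734 0.97960551 0.00203881 0.00302421]
```

View pics/w7.png

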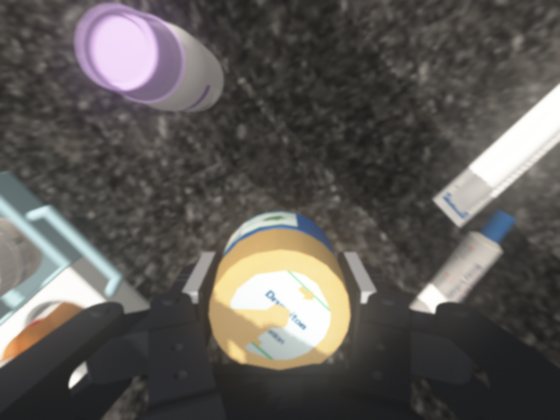

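```bash
python3 px.py w7 280,298,.167 112,46,.12
```

```text
280,298,.167 [0.5565 0.3035]
112,46,.12 [0.4546 0.276 ]
```

Emit:
apply_moves --pt "0 -0.9 0.3 0 0 0" --pt "0 -1 0 0 0 0" --pt "0 -1 0 0 0 0" --pt "0 -1 0 0 0 0" --pt "0 -1 0 0 0 0"

```text
t: 9.9
ee_pos: [0.5644, 0.1757, 0.1331]
ee_rot: [0.201, 0.98, 0.0, 0.0]
contact_force: [0.7, -0.2, -0.6]
width: 0.576
```

Emit:
apply_moves --pt "0 -1 0 0 0 0" --pt "0 -1 0 0 0 0" --pt "0 -1 0 0 0 0" --pt "0 -1 0 0 0 0" --pt "0 -1 0 0 0 0"

```text
t: 10.4
ee_pos: [0.5644, 0.0506, 0.1331]
ee_rot: [0.201, 0.98, 0.0, 0.0]
contact_force: [0.0, 0.1, -0.9]
width: 0.58
```

Emit:
apply_moves --pt "0 -1 0 0 0 0" --pt "0 -1 0 0 0 0" --pt "0 -1 0 0 0 0" --pt "-0.1 -0.9 0 0 0 0" --pt "0 0 0 0 0 0"

```text
t: 10.9
ee_pos: [0.5619, -0.0484, 0.1331]
ee_rot: [0.203, 0.979, -0.0, 0.0]
contact_force: [0.2, 0.8, -0.8]
width: 0.577
```

```bash
python3 look.py w8
```

```text
10.95 [ 0.56192631 -0.04692784  0.13307083] [2.02110170e-01 9.79362770e-01 1.71052972e-04 1.18839698e-04]
```

View pics/w8.png

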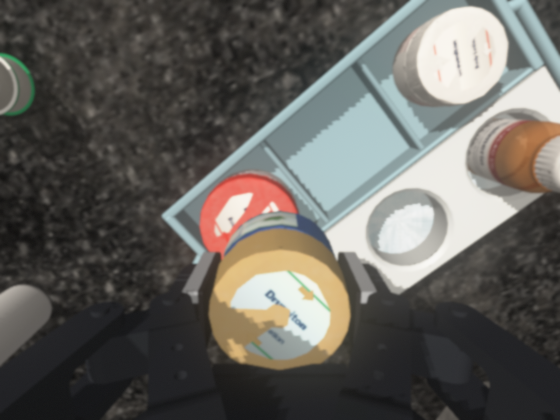

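```bash
python3 px.py w8 281,315,.169 248,210,.043; python3 -c "
import cv2;a=cv2.imread('pics/w8.png');cv2.imwrite('pics/c8.png',cv2.resize(a[160:400,170:390],None,fx=2.5,fy=2.5))"
```

```text
281,315,.169 [ 0.5624 -0.0472]
248,210,.043 [ 0.552  -0.0666]
```

View pics/c8.png

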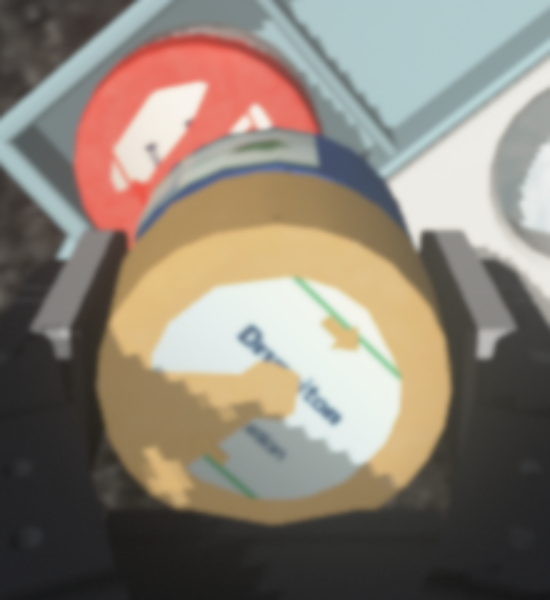

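```bash
python3 px.py w8 249,222,.043 249,219,.043 455,56,.053 405,228,.034
```

```text
249,222,.043 [ 0.5601 -0.0696]
249,219,.043 [ 0.5581 -0.0687]
455,56,.053 [0.5127 0.0856]
405,228,.034 [0.6111 0.0299]
```

Emit:
apply_moves --pt "-0.04 -1 0 0 0 0" --pt "0 0 -0.8 0 0 0" --pt "0 0 -1 0 0 0" --pt "0 0 -1 0 0 0" --pt "0 0 0 0 0 0"

```text
t: 11.45
ee_pos: [0.5578, -0.0691, 0.0598]
ee_rot: [0.2, 0.98, 0.0, -0.004]
contact_force: [-1.1, -0.5, -1.4]
width: 0.578
```

Emit:
apply_moves --pt "0 0 -0.15 0 0 0" --pt "0 0 -0.1 0 0 0" --pt "0 0 0 0 0 0"

```text
t: 11.75
ee_pos: [0.5619, -0.0709, 0.0578]
ee_rot: [0.201, 0.98, 0.0, 0.001]
contact_force: [-0.5, -0.5, -0.8]
width: 0.577
```

```bash
python3 look.py w9
```

```text
11.8 [ 0.56181954 -0.07092624  0.05785013] [2.00878073e-01 9.79615807e-01 3.83510686e-05 9.32382635e-04]
```

View pics/w9.png

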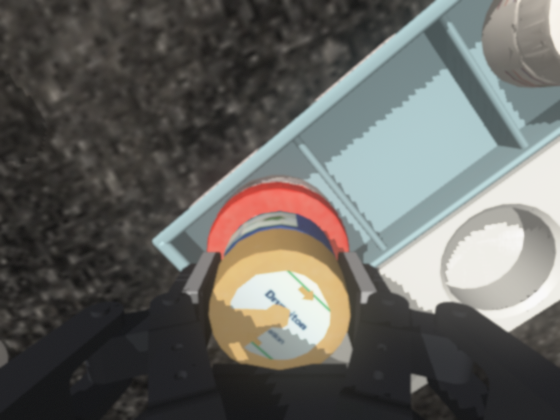

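```bash
python3 px.py w9 279,180,.043 279,213,.0465 280,311,.0925; python3 -c "
import cv2;a=cv2.imread('pics/w9.png');cv2.imwrite('pics/c9.png',cv2.resize(a[160:260,190:370],None,fx=4,fy=4))"
```

```text
279,180,.043 [ 0.5279 -0.0556]
279,213,.0465 [ 0.5413 -0.0613]
280,311,.0925 [ 0.5614 -0.0696]
```

View pics/c9.png

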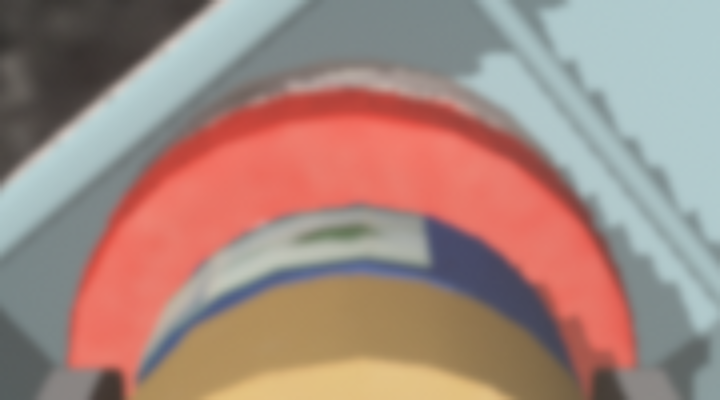

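The tan pot is centred on the red pot: the edge measurements put both centres near (.563,-.071). I'll lower until contact.

Emit:
apply_moves --pt "0 0 -0.1 0 0 0" --pt "0 0 0 0 0 0" --pt "0 0 -0.06 0 0 0" --pt "0 0 0 0 0 0"

```text
t: 12.2
ee_pos: [0.5612, -0.071, 0.0544]
ee_rot: [0.201, 0.98, 0.0, 0.001]
contact_force: [-3.9, 0.8, 8.9]
width: 0.577
```

Emit:
apply_moves --pt "0 0 0 0 0 0" --pt "0 0 0 0 0 0" --pt "0 0 0 0 0 0" --pt "0 0 0.4 0 0 0" --pt "0 0 1 0 0 0" --jaw 68

```text
t: 12.7
ee_pos: [0.5588, -0.0705, 0.0864]
ee_rot: [0.201, 0.98, 0.0, -0.003]
contact_force: [0.1, 0.5, -0.2]
width: 0.794
```

Emit:
apply_moves --pt "0 0 1 0 0 0" --pt "0 0.5 1 0 0 0" --pt "-0.3 1 1 0 0 0" --pt "-0.3 1 0.5 0 0 0" --pt "-0.3 1 0 0 0 0"

```text
t: 13.2
ee_pos: [0.5401, 0.0171, 0.1786]
ee_rot: [0.201, 0.98, 0.0, 0.003]
contact_force: [-0.3, 0.3, 0.2]
width: 0.8
```

```bash
python3 look.py w10
```

```text
13.25 [0.53777697 0.02086907 0.17745257] [1.99545787e-01 9.79886761e-01 1.71504468e-03 6.87840966e-04]
```

View pics/w10.png

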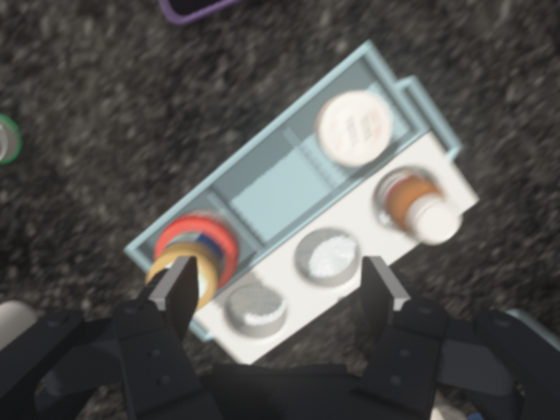

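The stack stands well and amber is upright in its well. Purple is next.

Emit:
apply_moves --pt "-0.3 0.95 0 0 0 0" --pt "-0.3 0.95 0 0 0 0" --pt "-0.3 0.95 0 0 0 0" --pt "-0.3 0.95 0 0 0 0" --pt "-0.3 0.95 0 0 0 0"

```text
t: 13.75
ee_pos: [0.5006, 0.1361, 0.1759]
ee_rot: [0.201, 0.98, 0.0, 0.0]
contact_force: [0.1, -0.7, -0.5]
width: 0.799
```

Emit:
apply_moves --pt "-0.3 0.95 0 0 0 0" --pt "-0.3 0.95 0 0 0 0" --pt "-0.3 0.95 0 0 0 0" --pt "-0.3 0.95 0 0 0 0" --pt "-0.3 0.95 0 0 0 0"

```text
t: 14.25
ee_pos: [0.4631, 0.2549, 0.1758]
ee_rot: [0.201, 0.98, 0.0, 0.0]
contact_force: [1.0, -0.5, 1.1]
width: 0.794
```

Emit:
apply_moves --pt "-0.28 0.9 0 0 0 0" --pt "0 0 0 0 0 0" --pt "0 0 0 0 0 0"

```text
t: 14.55
ee_pos: [0.4565, 0.2765, 0.1756]
ee_rot: [0.201, 0.98, -0.0, 0.0]
contact_force: [-0.3, -0.5, -1.1]
width: 0.798
```

```bash
python3 look.py w11
```

```text
14.6 [0.45662895 0.27605792 0.17550984] [ 2.01031655e-01  9.79584711e-01 -2.04025993e-04  1.61936016e-04]
```

View pics/w11.png

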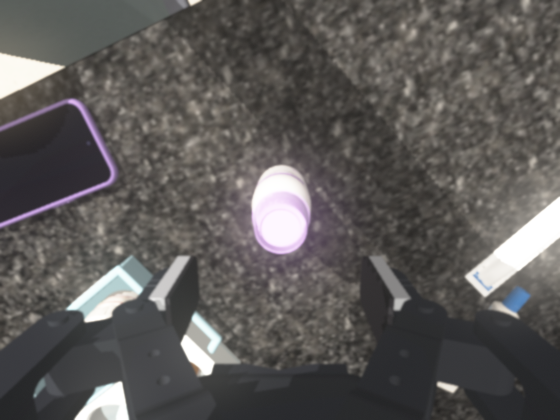

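```bash
python3 px.py w11 282,226,.12 281,166,.0
```

```text
282,226,.12 [0.4557 0.2794]
281,166,.0 [0.4397 0.2863]
```

The purple bottle is at (.457,.278), centred between the jaws.

Emit:
apply_moves --pt "0.04 0.06 -1 0 0 0" --pt "0 0 -1 0 0 0" --pt "0 0 -1 0 0 0" --pt "0 0 -1 0 0 0" --pt "0 0 -0.6 0 0 0"

```text
t: 15.1
ee_pos: [0.4568, 0.2763, 0.0585]
ee_rot: [0.202, 0.979, -0.001, -0.001]
contact_force: [-0.4, -0.1, -0.3]
width: 0.794
```

Emit:
apply_moves --pt "0 0 -0.33 0 0 0" --pt "0 0 0 0 0 0"

```text
t: 15.3
ee_pos: [0.4569, 0.2769, 0.0512]
ee_rot: [0.202, 0.979, -0.001, -0.001]
contact_force: [-0.4, -0.2, 0.0]
width: 0.795
```

Emit:
apply_moves --pt "0 0 0 0 0 0" --pt "0 0 0 0 0 0" --pt "0 0 0 0 0 0" --pt "0 0 0 0 0 0" --pt "0 0 0 0 0 0" --jaw 30

```text
t: 15.8
ee_pos: [0.4583, 0.2783, 0.0535]
ee_rot: [0.201, 0.98, 0.0, 0.001]
contact_force: [-1.5, -1.4, 6.2]
width: 0.485
```

Emit:
apply_moves --pt "0 0 0.6 0 0 0" --pt "0 0 1 0 0 0" --pt "0 0 1 0 0 0" --pt "0 0 1 0 0 0" --pt "0 0 1 0 0 0"

```text
t: 16.3
ee_pos: [0.4575, 0.2782, 0.1684]
ee_rot: [0.201, 0.98, 0.0, 0.0]
contact_force: [0.3, 0.7, -1.2]
width: 0.48
```

```bash
python3 look.py w12
```

```text
16.35 [0.45971736 0.27925734 0.17281305] [0.20088745 0.97960729 0.00225444 0.00295055]
```

View pics/w12.png

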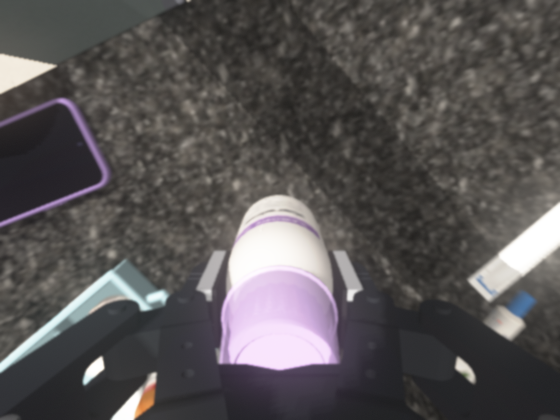

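Emit:
apply_moves --pt "0.5 -0.94 0.4 0 0 0" --pt "0.5 -0.94 0.2 0 0 0" --pt "0.5 -0.94 0 0 0 0" --pt "0.5 -0.94 0 0 0 0" --pt "0.5 -0.94 0 0 0 0"

```text
t: 16.85
ee_pos: [0.5205, 0.1597, 0.182]
ee_rot: [0.201, 0.98, 0.0, 0.0]
contact_force: [-0.4, 0.2, -1.2]
width: 0.48
```

Emit:
apply_moves --pt "0.5 -0.94 0 0 0 0" --pt "0.5 -0.94 0 0 0 0" --pt "0.5 -0.94 0 0 0 0" --pt "0.5 -0.94 0 0 0 0" --pt "0.5 -0.94 0 0 0 0"

```text
t: 17.35
ee_pos: [0.583, 0.0421, 0.1819]
ee_rot: [0.201, 0.98, 0.0, 0.0]
contact_force: [0.4, 0.5, -0.5]
width: 0.48
```

Emit:
apply_moves --pt "0.5 -0.94 0 0 0 0" --pt "0.5 -0.94 0 0 0 0" --pt "0.55 -0.94 0 0 0 0" --pt "0.55 -0.88 0 0 0 0" --pt "0 0 0 0 0 0"

```text
t: 17.85
ee_pos: [0.6365, -0.0524, 0.1814]
ee_rot: [0.203, 0.979, -0.0, 0.001]
contact_force: [0.2, 0.5, -1.3]
width: 0.485
```

Emit:
apply_moves --pt "0 0 -0.6 0 0 0" --pt "0 0 -0.8 0 0 0" --pt "0 0 -0.8 0 0 0" --pt "0 0 -0.3 0 0 0" --pt "0 0 0 0 0 0"

```text
t: 18.35
ee_pos: [0.6335, -0.0487, 0.1181]
ee_rot: [0.201, 0.98, 0.0, -0.002]
contact_force: [0.4, -0.1, -0.6]
width: 0.479
```

```bash
python3 look.py w13
```

```text
18.4 [ 0.63447486 -0.04893178  0.11945394] [ 2.00790528e-01  9.79634069e-01  1.06296254e-04 -4.93644154e-04]
```

View pics/w13.png

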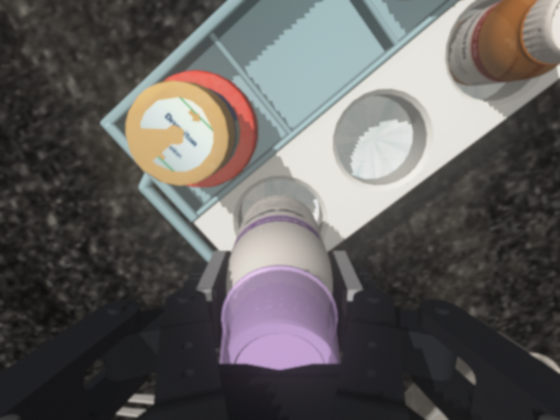

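```bash
python3 px.py w13 280,177,.034 237,212,.034 323,212,.034 380,138,.034 280,194,.066; python3 -c "
import cv2;a=cv2.imread('pics/w13.png');cv2.imwrite('pics/c13.png',cv2.resize(a[160:260,190:370],None,fx=4,fy=4))"
```

```text
280,177,.034 [ 0.6099 -0.0372]
237,212,.034 [ 0.6204 -0.0729]
323,212,.034 [ 0.643  -0.0201]
380,138,.034 [0.6118 0.0307]
280,194,.066 [ 0.6136 -0.0388]
```

View pics/c13.png

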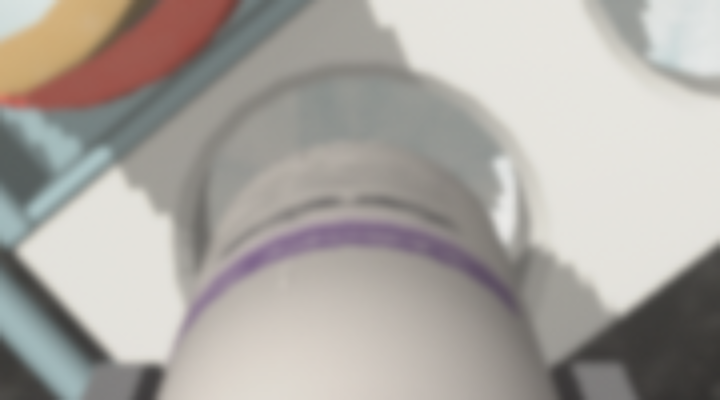

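The foot is about 2 mm off the well centre, so I'll trim that and lower it.

Emit:
apply_moves --pt "0.08 -0.02 -0.5 0 0 0" --pt "0 0 -0.8 0 0 0" --pt "0 0 -0.6 0 0 0" --pt "0 0 -0.2 0 0 0" --pt "0 0 0 0 0 0"

```text
t: 18.9
ee_pos: [0.6366, -0.0498, 0.0665]
ee_rot: [0.201, 0.98, 0.0, -0.0]
contact_force: [0.5, 1.0, -0.6]
width: 0.478
```

Emit:
apply_moves --pt "0 0 -0.1 0 0 0" --pt "0 0 0 0 0 0" --pt "0 0 -0.08 0 0 0" --pt "0 0 0 0 0 0"

```text
t: 19.3
ee_pos: [0.6371, -0.05, 0.0628]
ee_rot: [0.201, 0.98, 0.0, 0.0]
contact_force: [0.2, 0.2, -1.6]
width: 0.48
```

Emit:
apply_moves --pt "0 0 -0.08 0 0 0" --pt "0 0 0 0 0 0" --pt "0 0 -0.08 0 0 0" --pt "0 0 0 0 0 0"

```text
t: 19.7
ee_pos: [0.6375, -0.0501, 0.0597]
ee_rot: [0.201, 0.98, -0.0, 0.001]
contact_force: [-2.0, 0.3, 4.7]
width: 0.481
```

Emit:
apply_moves --pt "0 0 0 0 0 0" --pt "0 0 0 0 0 0" --pt "0 0 0 0 0 0" --pt "0 0 0.5 0 0 0" --pt "0 0 1 0 0 0" --jaw 62

```text
t: 20.2
ee_pos: [0.635, -0.0496, 0.0948]
ee_rot: [0.201, 0.98, -0.0, -0.002]
contact_force: [-0.1, -0.9, 0.5]
width: 0.728
```

Emit:
apply_moves --pt "0 0 1 0 0 0" --pt "0 0 1 0 0 0" --pt "0 0 1 0 0 0" --pt "-0.3 -1 0 0 0 0" --pt "-0.3 -1 0 0 0 0"

```text
t: 20.7
ee_pos: [0.6231, -0.1001, 0.1736]
ee_rot: [0.2, 0.98, -0.0, 0.002]
contact_force: [0.7, -0.5, -0.5]
width: 0.726
```

```bash
python3 look.py w14
```

```text
20.75 [ 0.62141683 -0.10453714  0.17285177] [ 0.20235473  0.97931012 -0.00177772  0.00104113]
```

View pics/w14.png

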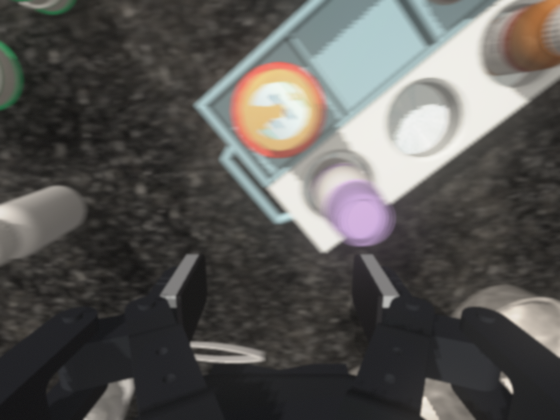

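Purple stands in the right well. Next I'll fetch the large tape roll.

Emit:
apply_moves --pt "-0.92 -0.94 0 0 0 0" --pt "-0.92 -0.94 0 0 0 0" --pt "-0.92 -0.94 0 0 0 0" --pt "-0.92 -0.94 0 0 0 0" --pt "-0.92 -0.94 0 0 0 0" --jaw 78

```text
t: 21.25
ee_pos: [0.5062, -0.2183, 0.172]
ee_rot: [0.201, 0.98, -0.0, 0.0]
contact_force: [-0.8, 0.2, -0.3]
width: 0.914
```

Emit:
apply_moves --pt "-0.92 -0.94 0 0 0 0" --pt "-0.92 -0.94 0 0 0 0" --pt "-0.94 -0.9 0 0 0 0" --pt "0 0 0 0 0 0" --pt "0 0 0 0 0 0"

```text
t: 21.75
ee_pos: [0.4374, -0.2874, 0.1718]
ee_rot: [0.202, 0.979, 0.0, 0.001]
contact_force: [1.2, 0.5, 0.1]
width: 0.91
```

```bash
python3 look.py w15
```

```text
21.8 [ 0.4378456  -0.28687812  0.1716695 ] [2.01152298e-01 9.79559857e-01 9.64041298e-05 4.80802689e-04]
```

View pics/w15.png

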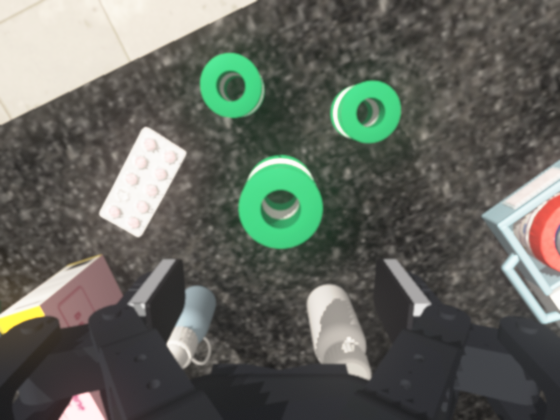

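The largest roll has its top centre at (281,206) and is about 83 px across. The two look-alikes at (232,86) and (366,111) are about 64–70 px, so this is the one meant.

```bash
python3 px.py w15 281,206,.073 239,206,.073 322,206,.073; python3 -c "
import cv2;a=cv2.imread('pics/w15.png');cv2.imwrite('pics/c15.png',cv2.resize(a[140:260,210:350],None,fx=4,fy=4))"
```

```text
281,206,.073 [ 0.436  -0.2845]
239,206,.073 [ 0.4242 -0.3118]
322,206,.073 [ 0.4475 -0.2578]
```

View pics/c15.png

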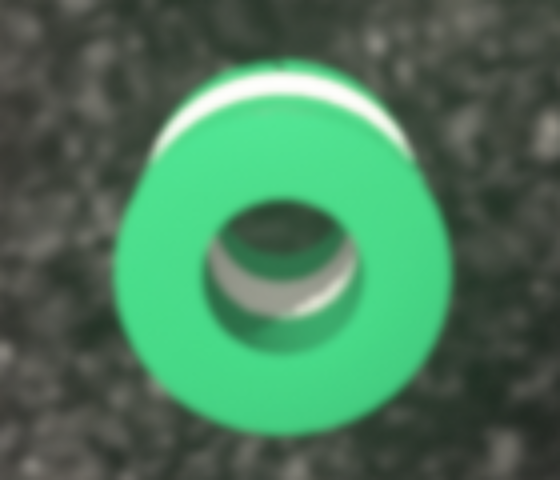

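Emit:
apply_moves --pt "0 0.06 -1 0 0 0" --pt "0 0 -1 0 0 0" --pt "0 0 -1 0 0 0" --pt "0 0 -1 0 0 0" --pt "0 0 -1 0 0 0"

```text
t: 22.3
ee_pos: [0.4386, -0.2845, 0.0454]
ee_rot: [0.2, 0.98, 0.0, 0.0]
contact_force: [-0.5, -0.2, -0.3]
width: 0.909
```

Emit:
apply_moves --pt "0 0 -0.4 0 0 0" --pt "0 0 0 0 0 0"

```text
t: 22.5
ee_pos: [0.437, -0.2839, 0.0349]
ee_rot: [0.2, 0.98, 0.001, -0.001]
contact_force: [0.3, 0.4, 0.1]
width: 0.915
```

Emit:
apply_moves --pt "0 0 0 0 0 0" --pt "0 0 0 0 0 0" --pt "0 0 0 0 0 0" --pt "0 0 0 0 0 0" --pt "0 0 0 0 0 0" --jaw 40

```text
t: 23.0
ee_pos: [0.4389, -0.2864, 0.0377]
ee_rot: [0.201, 0.98, -0.001, 0.002]
contact_force: [0.7, 0.8, 6.3]
width: 0.619
```

```bash
python3 look.py w16
```

```text
23.05 [ 0.43889255 -0.28643203  0.03774232] [ 2.01013987e-01  9.79586669e-01 -5.72445155e-04  1.73420886e-03]
```

View pics/w16.png

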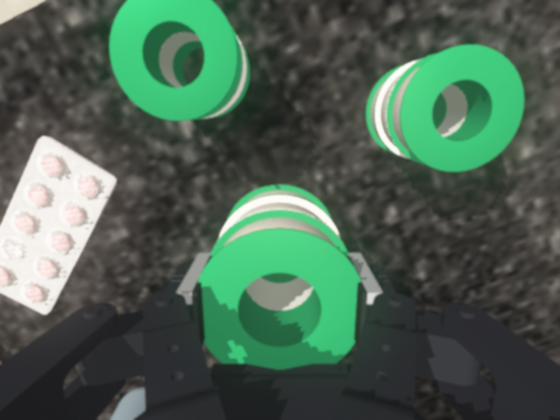

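Emit:
apply_moves --pt "0 0 0.5 0 0 0" --pt "0 0 1 0 0 0" --pt "0 0 1 0 0 0" --pt "0 0 1 0 0 0" --pt "0 0 1 0 0 0"

```text
t: 23.55
ee_pos: [0.437, -0.2852, 0.1502]
ee_rot: [0.201, 0.98, 0.0, -0.0]
contact_force: [0.3, -0.7, -1.9]
width: 0.622
```

```bash
python3 look.py w17; python3 px.py w16 280,309,.073
```

```text
23.6 [ 0.43901326 -0.28681479  0.15446785] [ 0.20103549  0.979579   -0.00151349  0.00272655]
280,309,.073 [ 0.4374 -0.2847]
```

View pics/w17.png

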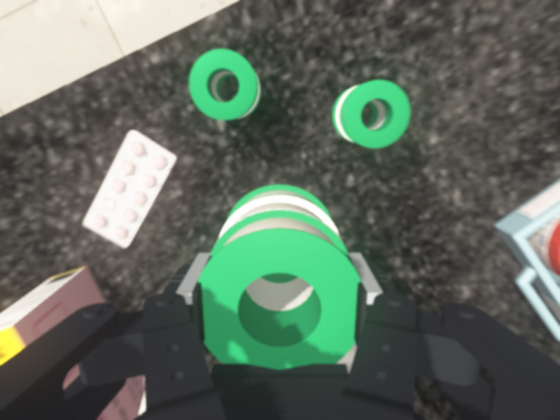

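The roll is held. I'll carry it to the middle pocket.

Emit:
apply_moves --pt "0.33 0.98 0 0 0 0" --pt "0.33 0.98 0 0 0 0" --pt "0.33 0.98 0 0 0 0" --pt "0.33 0.98 0 0 0 0" --pt "0.33 0.98 0 0 0 0"

```text
t: 24.1
ee_pos: [0.4785, -0.1619, 0.1487]
ee_rot: [0.201, 0.98, 0.0, -0.0]
contact_force: [0.4, -0.3, -1.4]
width: 0.617
```

Emit:
apply_moves --pt "0.33 0.98 0 0 0 0" --pt "0.33 0.98 0 0 0 0" --pt "0.33 0.98 0 0 0 0" --pt "0.33 0.98 0 0 0 0" --pt "0.33 0.98 0 0 0 0"

```text
t: 24.6
ee_pos: [0.5197, -0.0394, 0.1487]
ee_rot: [0.201, 0.98, -0.0, -0.0]
contact_force: [0.1, -0.7, -1.5]
width: 0.624
```

Emit:
apply_moves --pt "0.33 0.98 0 0 0 0" --pt "0.31 0.98 0 0 0 0" --pt "0 0 -0.4 0 0 0" --pt "0 0 -0.6 0 0 0" --pt "0 0 0 0 0 0"

```text
t: 25.1
ee_pos: [0.5337, 0.0085, 0.1215]
ee_rot: [0.201, 0.98, -0.0, -0.002]
contact_force: [-0.7, 0.4, -1.9]
width: 0.617
```

```bash
python3 look.py w18
```

```text
25.15 [0.53424984 0.008247   0.12242682] [ 2.01224315e-01  9.79543655e-01 -3.12497446e-04 -1.70420909e-03]
```

View pics/w18.png

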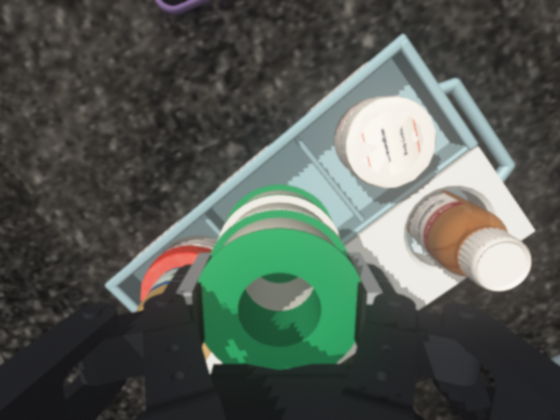

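```bash
python3 px.py w18 208,213,.033 301,143,.033 365,218,.033; python3 -c "
import cv2;a=cv2.imread('pics/w18.png');cv2.imwrite('pics/c18.png',cv2.resize(a[120:280,130:390],None,fx=3,fy=3))"
```

```text
208,213,.033 [ 0.5142 -0.0353]
301,143,.033 [0.4956 0.0408]
365,218,.033 [0.5597 0.0619]
```

View pics/c18.png

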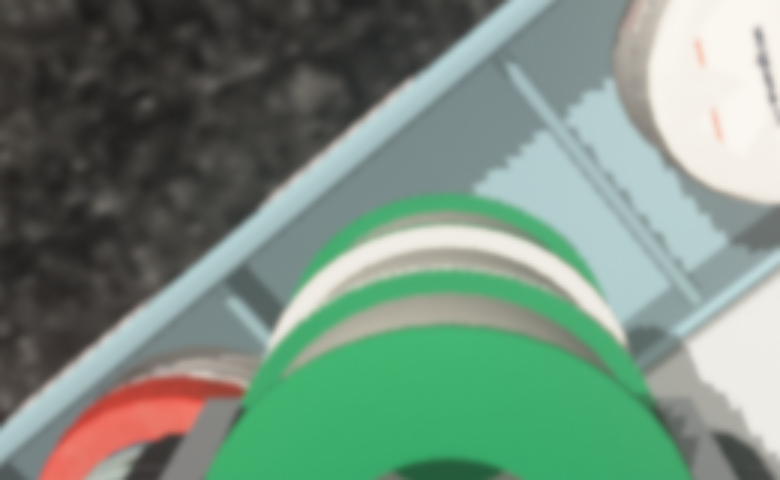

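Emit:
apply_moves --pt "0.04 0.03 -0.6 0 0 0" --pt "0 0 -0.8 0 0 0" --pt "0 0 -0.3 0 0 0" --pt "0 0 0 0 0 0"

```text
t: 25.55
ee_pos: [0.5358, 0.009, 0.0804]
ee_rot: [0.201, 0.98, -0.0, -0.001]
contact_force: [-0.0, 0.7, -2.4]
width: 0.616
```

```bash
python3 look.py w19
```

```text
25.6 [0.53659432 0.00899622 0.08125708] [ 2.01273139e-01  9.79535080e-01 -2.20686475e-05 -3.88555200e-04]
```

View pics/w19.png

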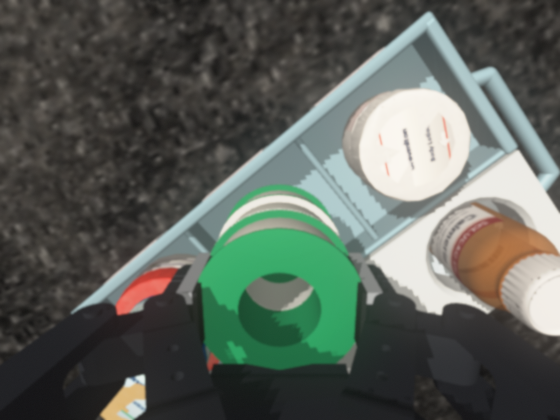

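```bash
cat > cad.py <<'E'
import sys,pickle
from h import *
ci=pickle.load(open(f'pics/{sys.argv[1]}.pkl','rb'))
for a in sys.argv[2:]:
    u,v,z=map(float,a.split(',')); p=onz(ci,u,v,z)[:2]-[.5769,.0203]; print(a,'caddy mm',(1e3*np.array([p@[.959,.282],p@[-.282,.959]])).round(1))
E
python3 cad.py w19 279,186,.0435 300,142,.033 305,141,.025 375,239,.033 410,145,.053 430,14,.033
python3 -c "
import cv2;a=cv2.imread('pics/w19.png');cv2.imwrite('pics/c19.png',cv2.resize(a[110:270,150:410],None,fx=3,fy=3))"
```

```text
279,186,.0435 caddy mm [-65.3  20.3]
300,142,.033 caddy mm [-74.8  42.7]
305,141,.025 caddy mm [-72.7  45.1]
375,239,.033 caddy mm [-4.8 41.5]
410,145,.053 caddy mm [-42.3  82.3]
430,14,.033 caddy mm [-82.4 129.7]
```

View pics/c19.png

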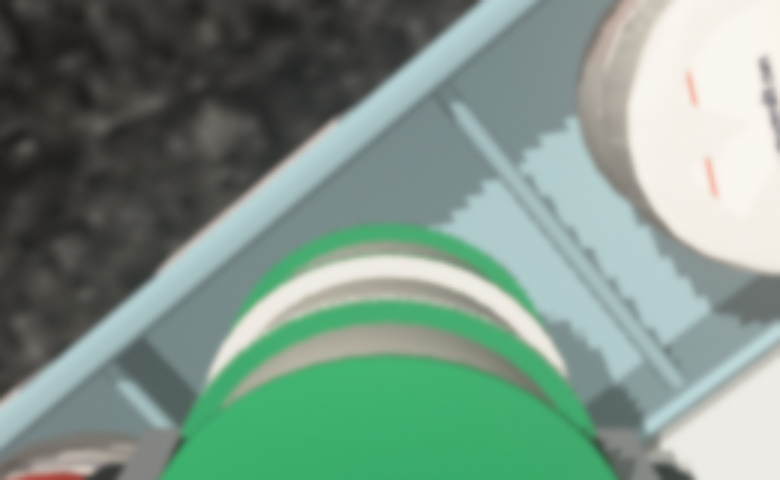

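The roll centre comes out at caddy (-42, 1), against a pocket centre of (-43, 0). I'll lower it.

Emit:
apply_moves --pt "0 0 -0.6 0 0 0" --pt "0 0 -0.5 0 0 0" --pt "0 0 -0.2 0 0 0" --pt "0 0 -0.05 0 0 0" --pt "0 0 0 0 0 0"

```text
t: 26.1
ee_pos: [0.537, 0.0093, 0.0475]
ee_rot: [0.201, 0.98, 0.0, -0.0]
contact_force: [0.1, 0.4, -1.2]
width: 0.619
```

Emit:
apply_moves --pt "0 0 -0.1 0 0 0" --pt "0 0 0 0 0 0" --pt "0 0 -0.08 0 0 0" --pt "0 0 0 0 0 0"

```text
t: 26.5
ee_pos: [0.5374, 0.0093, 0.0438]
ee_rot: [0.201, 0.98, 0.0, 0.001]
contact_force: [-2.3, 0.4, 3.9]
width: 0.617
```

Emit:
apply_moves --pt "0 0 -0.04 0 0 0" --pt "0 0 0 0 0 0"

```text
t: 26.7
ee_pos: [0.5375, 0.0093, 0.0437]
ee_rot: [0.201, 0.98, 0.0, 0.001]
contact_force: [-5.3, 0.7, 13.8]
width: 0.616
```

Emit:
apply_moves --pt "0 0 0 0 0 0" --pt "0 0 0 0 0 0" --pt "0 0 0 0 0 0" --pt "0 0 0.2 0 0 0" --pt "0 0 0.6 0 0 0" --jaw 75

```text
t: 27.2
ee_pos: [0.5355, 0.0095, 0.0608]
ee_rot: [0.201, 0.98, -0.0, -0.002]
contact_force: [-0.7, -0.9, 0.6]
width: 0.877
```

Emit:
apply_moves --pt "0 0 1 0 0 0" --pt "0 0 1 0 0 0" --pt "0 0 1 0 0 0" --pt "0 0 1 0 0 0" --pt "0 0 0.5 0 0 0"

```text
t: 27.7
ee_pos: [0.5381, 0.0092, 0.177]
ee_rot: [0.201, 0.98, 0.0, 0.002]
contact_force: [-0.4, -0.5, -0.6]
width: 0.88
```

```bash
python3 look.py w20
```

```text
27.75 [0.53898367 0.00912232 0.17834681] [2.01004879e-01 9.79586083e-01 3.31836224e-04 2.83466976e-03]
```

View pics/w20.png

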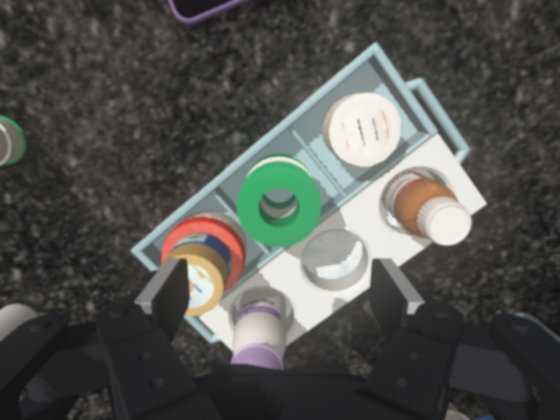

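The tape roll stands well. Last is the plain bottle.

Emit:
apply_moves --pt "0.09 -0.98 0 0 0 0" --pt "0.09 -0.98 0 0 0 0" --pt "0.09 -0.98 0 0 0 0" --pt "0.09 -0.98 0 0 0 0" --pt "0.09 -0.98 0 0 0 0" --jaw 68

```text
t: 28.25
ee_pos: [0.5479, -0.114, 0.1737]
ee_rot: [0.201, 0.98, 0.0, -0.0]
contact_force: [-0.2, -0.1, -0.2]
width: 0.795
```

Emit:
apply_moves --pt "0.09 -0.98 0 0 0 0" --pt "0.09 -0.98 0 0 0 0" --pt "0.09 -0.98 0 0 0 0" --pt "0.09 -0.98 0 0 0 0" --pt "0.09 -0.98 0 0 0 0"

```text
t: 28.75
ee_pos: [0.5591, -0.2366, 0.1737]
ee_rot: [0.201, 0.98, 0.0, -0.0]
contact_force: [1.0, 0.4, 0.0]
width: 0.792
```

Emit:
apply_moves --pt "0.1 -1 0 0 0 0" --pt "0.1 -1 -0.2 0 0 0" --pt "0 0 0 0 0 0" --pt "0 0 0 0 0 0"

```text
t: 29.15
ee_pos: [0.564, -0.2857, 0.1684]
ee_rot: [0.201, 0.979, 0.001, -0.001]
contact_force: [-0.5, -0.0, 0.8]
width: 0.797
```

```bash
python3 look.py w21
```

```text
29.2 [ 0.56407533 -0.28509982  0.16875212] [ 2.01023938e-01  9.79586028e-01  4.99460550e-04 -5.83339614e-04]
```

View pics/w21.png

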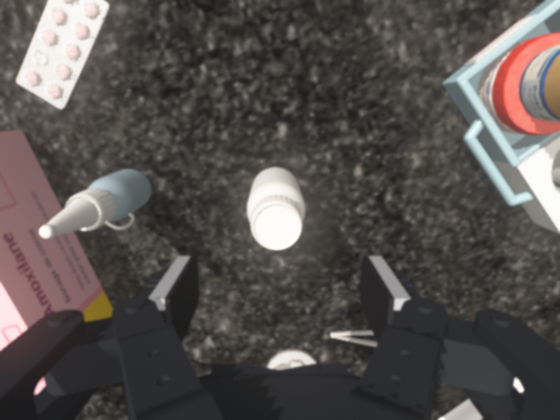

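```bash
python3 px.py w21 277,226,.104 274,169,0
```

```text
277,226,.104 [ 0.5646 -0.2865]
274,169,0 [ 0.546  -0.2819]
```

Emit:
apply_moves --pt "0.04 -0.06 -1 0 0 0" --pt "0 0 -1 0 0 0" --pt "0 0 -1 0 0 0" --pt "0 0 -1 0 0 0" --pt "0 0 -0.8 0 0 0"

```text
t: 29.7
ee_pos: [0.5649, -0.2854, 0.048]
ee_rot: [0.2, 0.98, 0.0, -0.001]
contact_force: [0.2, 0.1, 0.2]
width: 0.795
```

Emit:
apply_moves --pt "0 0 -0.4 0 0 0" --pt "0 0 0 0 0 0"

```text
t: 29.9
ee_pos: [0.5643, -0.2855, 0.038]
ee_rot: [0.2, 0.98, 0.001, -0.002]
contact_force: [0.0, 0.1, 1.1]
width: 0.798
```

Emit:
apply_moves --pt "0 0 0 0 0 0" --pt "0 0 0 0 0 0" --pt "0 0 0 0 0 0" --pt "0 0 0 0 0 0" --pt "0 0 0 0 0 0" --jaw 28

```text
t: 30.4
ee_pos: [0.5666, -0.2879, 0.0411]
ee_rot: [0.201, 0.98, -0.0, 0.001]
contact_force: [-1.0, 0.6, 6.5]
width: 0.476
```

Emit:
apply_moves --pt "0 0 0.6 0 0 0" --pt "0 0 1 0 0 0" --pt "0 0 1 0 0 0" --pt "0 0 1 0 0 0" --pt "0 0 1 0 0 0"

```text
t: 30.9
ee_pos: [0.5653, -0.2871, 0.1553]
ee_rot: [0.201, 0.98, 0.0, -0.0]
contact_force: [1.1, 0.7, -1.1]
width: 0.475
```

```bash
python3 look.py w22
```

```text
30.95 [ 0.56734944 -0.28842502  0.16028079] [ 0.20106519  0.97957174 -0.00116336  0.00326357]
```

View pics/w22.png

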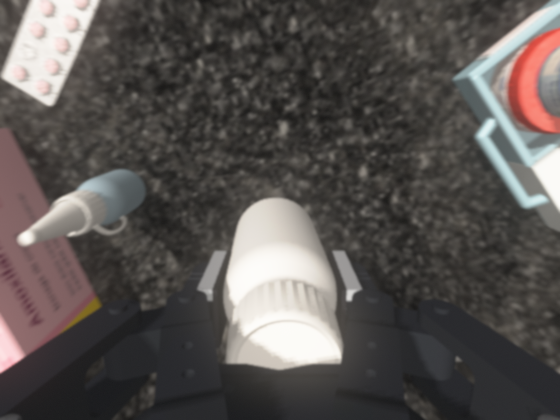

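The bottle is held. I'll carry it above purple's 126 mm top to the middle well.

Emit:
apply_moves --pt "0.14 0.98 1 0 0 0" --pt "0.14 0.98 1 0 0 0" --pt "0.14 0.98 0 0 0 0" --pt "0.14 0.98 0 0 0 0" --pt "0.14 0.98 0 0 0 0"

```text
t: 31.45
ee_pos: [0.5831, -0.1638, 0.2045]
ee_rot: [0.201, 0.98, 0.0, 0.0]
contact_force: [0.1, -0.2, -0.1]
width: 0.472
```

Emit:
apply_moves --pt "0.14 0.98 0 0 0 0" --pt "0.14 0.98 0 0 0 0" --pt "0.14 0.98 0 0 0 0" --pt "0.14 0.98 0 0 0 0" --pt "0.14 0.98 0 0 0 0"

```text
t: 31.95
ee_pos: [0.6004, -0.0412, 0.2041]
ee_rot: [0.201, 0.98, 0.0, -0.0]
contact_force: [0.2, -0.5, -0.9]
width: 0.477
```

Emit:
apply_moves --pt "0.14 0.98 0 0 0 0" --pt "0.16 0.98 0 0 0 0" --pt "0.16 0.97 0 0 0 0" --pt "0 0 0 0 0 0" --pt "0 0 -0.8 0 0 0"

```text
t: 32.45
ee_pos: [0.614, 0.0313, 0.1867]
ee_rot: [0.2, 0.98, 0.0, 0.003]
contact_force: [-0.3, -0.8, -0.6]
width: 0.474
```

Emit:
apply_moves --pt "0 0 -1 0 0 0" --pt "0 0 -1 0 0 0" --pt "0 0 -0.7 0 0 0" --pt "0 0 0 0 0 0" --pt "0 0 0 0 0 0"

```text
t: 32.95
ee_pos: [0.6117, 0.0305, 0.1169]
ee_rot: [0.201, 0.98, -0.0, -0.0]
contact_force: [0.3, 0.3, -0.0]
width: 0.476
```

```bash
python3 look.py w23;python3 -c "
import cv2;a=cv2.imread('pics/w23.png');cv2.imwrite('pics/c23.png',cv2.resize(a[140:280,160:400],None,fx=3,fy=3))"
```

```text
33.0 [0.61253835 0.03055285 0.11782629] [2.01292385e-01 9.79530965e-01 5.13485381e-05 6.78991974e-04]
```

View pics/c23.png

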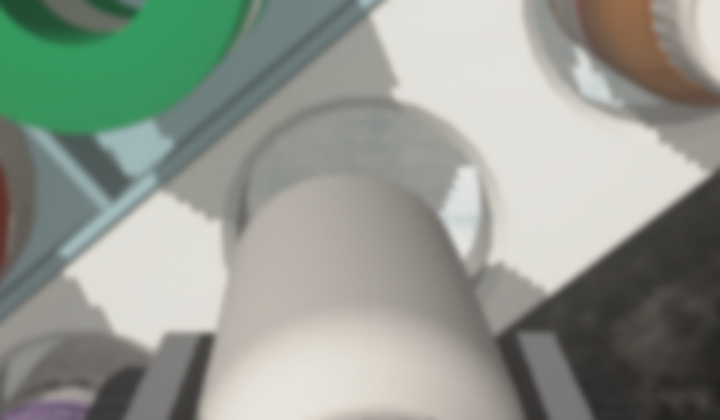

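View pics/w23.png

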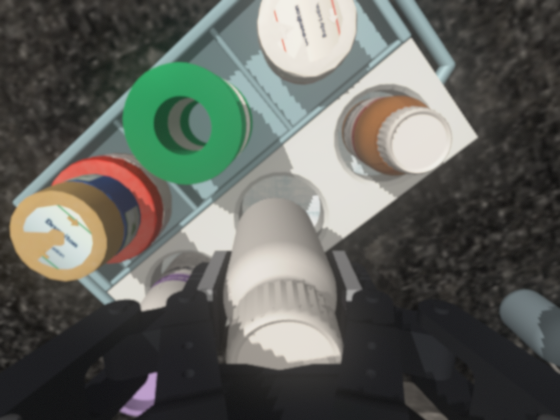

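```bash
python3 px.py w23 281,172,.034 235,208,.034 324,208,.034 277,198,.0767; python3 cad.py w23 402,140,.096 65,235,.089 186,122,.079
```

```text
281,172,.034 [0.5853 0.0439]
235,208,.034 [0.5954 0.0064]
324,208,.034 [0.6187 0.0606]
277,198,.0767 [0.5907 0.039 ]
402,140,.096 caddy mm [30.4 78.5]
65,235,.089 caddy mm [-37.9 -80. ]
186,122,.079 caddy mm [-40.7   4.4]
```

Emit:
apply_moves --pt "0.05 0.05 -0.8 0 0 0" --pt "0 0 -0.8 0 0 0" --pt "0 0 -0.7 0 0 0" --pt "0 0 -0.25 0 0 0" --pt "0 0 0 0 0 0"

```text
t: 33.5
ee_pos: [0.6132, 0.0322, 0.0533]
ee_rot: [0.201, 0.98, 0.0, -0.0]
contact_force: [0.5, 0.9, 1.1]
width: 0.477
```

Emit:
apply_moves --pt "0 0 0 0 0 0" --pt "0 0 -0.1 0 0 0" --pt "0 0 0 0 0 0" --pt "0 0 -0.06 0 0 0" --pt "0 0 0 0 0 0"

```text
t: 34.0
ee_pos: [0.6132, 0.0323, 0.0491]
ee_rot: [0.201, 0.98, 0.0, 0.0]
contact_force: [-0.2, 0.3, -0.8]
width: 0.475
```

Emit:
apply_moves --pt "0 0 -0.08 0 0 0" --pt "0 0 0 0 0 0" --pt "0 0 -0.06 0 0 0" --pt "0 0 0 0 0 0"

```text
t: 34.4
ee_pos: [0.6138, 0.0322, 0.0471]
ee_rot: [0.201, 0.98, 0.0, 0.001]
contact_force: [-2.6, -1.9, 9.2]
width: 0.47
```

Contact at 9 N. I'll release, then retract and look.

Emit:
apply_moves --pt "0 0 0 0 0 0" --pt "0 0 0 0 0 0" --pt "0 0 0 0 0 0" --pt "0 0 0.4 0 0 0" --pt "0 0 0.8 0 0 0" --jaw 62

```text
t: 34.9
ee_pos: [0.6115, 0.0324, 0.0745]
ee_rot: [0.201, 0.98, -0.0, -0.002]
contact_force: [1.3, 0.3, 0.3]
width: 0.727
```

Emit:
apply_moves --pt "0 0 1 0 0 0" --pt "0 0 1 0 0 0" --pt "0 0 1 0 0 0" --pt "0 0 1 0 0 0" --pt "0 0 1 0 0 0"

```text
t: 35.4
ee_pos: [0.6131, 0.0323, 0.2023]
ee_rot: [0.201, 0.98, 0.0, 0.0]
contact_force: [-0.6, -0.6, -0.3]
width: 0.727
```

Emit:
apply_moves --pt "-0.6 1 0.5 0 0 0" --pt "-0.6 1 0 0 0 0" --pt "-0.6 1 0 0 0 0" --pt "-0.6 1 0 0 0 0" --pt "-0.6 1 0 0 0 0"

```text
t: 35.9
ee_pos: [0.5376, 0.1582, 0.2138]
ee_rot: [0.201, 0.98, 0.0, 0.0]
contact_force: [0.1, 1.1, 1.2]
width: 0.727
```

Emit:
apply_moves --pt "-0.6 1 0 0 0 0" --pt "-0.6 1 0 0 0 0" --pt "-0.6 1 0 0 0 0" --pt "-0.6 1 0 0 0 0" --pt "0 0 0 0 0 0"

```text
t: 36.4
ee_pos: [0.4764, 0.2598, 0.2138]
ee_rot: [0.199, 0.98, 0.001, -0.0]
contact_force: [0.9, -0.6, 0.2]
width: 0.722
```

Run:
```python
from h import *
import cv2
for n in ["scene","top"]:
    im=viewer.grab_frame(n)[:,:,::-1]; cv2.imwrite(f"pics/{n}1.png",im)
    c=im[145:265,240:390] if n=="scene" else im[110:215,225:365]
    cv2.imwrite(f"pics/{n}1c.png",cv2.resize(c,None,fx=5,fy=5,interpolation=cv2.INTER_CUBIC))
print(manip.state()['t'],manip.state()['ee_pos'])
```

```text
36.5 [0.47812783 0.25759808 0.21362058]
```

View pics/scene1c.png

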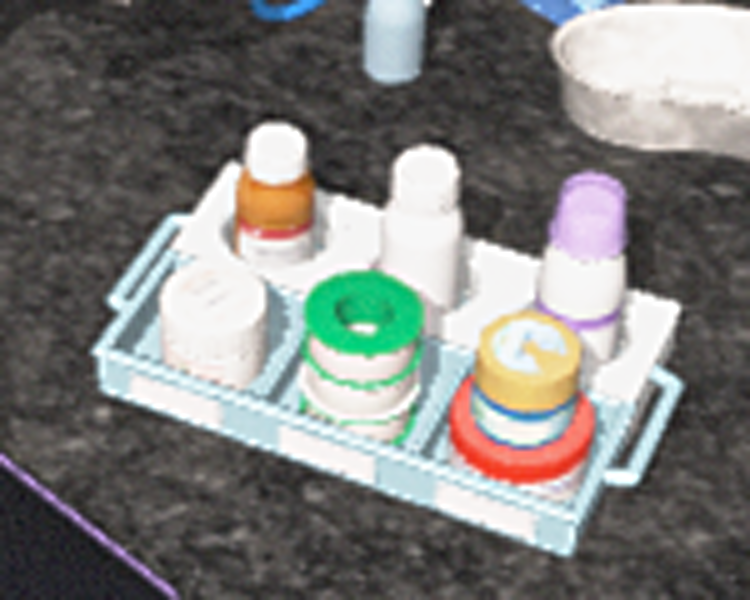

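View pics/top1c.png

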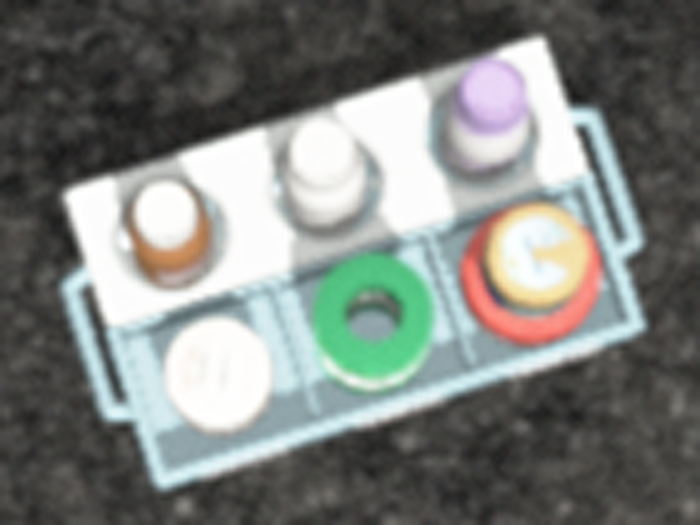

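Run:
```python
from h import *
T=viewer.camera_info('top')
for n,x,y,z in [('amber',165,213,.096),('plain',326,148,.110),('purple',492,95,.126),('tape',373,320,.079),('tan',538,255,.089),('white',218,375,.053),('red',532,275,.043)]:
    p=onz(T,225+(x+.5)/5-.5,110+(y+.5)/5-.5,z)[:2]-[.5769,.0191]; print(n,(1e3*np.array([p@[.959,.282],p@[-.282,.959]])).round(1))
```

```text
amber [34.6 84.4]
plain [37.5  0.5]
purple [ 33.5 -81.8]
tape [-44.9   3. ]
tan [-41.1 -83. ]
white [-43.   83.8]
red [-42.3 -83.2]
```

All seven things come out within about 4 mm of their nominal centres, upright and seated, and the arm is clear. Handing in.

```bash
python3 -c "
from workcell import ticket; print(ticket.hand_in())"
```

```text
the job is handed in; nothing more can be done
None
```

The caddy is made up and handed in at about 36.5 s of the 109 s allowed.

- **Back row:** the amber bottle is in the left well behind the white-lidded pot. The plain white bottle is in the middle well, and the purple-capped bottle is in the right well behind the red-lidded pot.
- **Front row:** the tan-lidded pot is stacked on the red-lidded one. The largest of the three tape rolls stands in the middle pocket. I did not move the red- and white-lidded pots.

The last overhead picture gave these positions in the caddy frame, all within about 4 mm of nominal:

| Thing | Measured x, y (mm) | Nominal x, y (mm) |
|---|---|---|
| Amber bottle | 34.6, 84.4 | 36, 84 |
| Plain bottle | 37.5, 0.5 | 36, 0 |
| Purple bottle | 33.5, -81.8 | 36, -84 |
| Tape roll | -44.9, 3.0 | -43, 0 |
| Tan pot | -41.1, -83.0 | on the red pot (measured -42.3, -83.2) |
| White pot | -43.0, 83.8 | -43, 84 |

I felt each thing touch down at about 4–14 N before letting go. The last scene and overhead pictures show everything upright and seated, with the gripper well clear of it all.

The overhead, scene and wrist cameras disagreed by up to about 4 mm. Wrist readings taken while the arm was still settling were out by up to about 10 mm, so I averaged or discounted those. One hurried wrist reading of the placed amber bottle gave (30, 78.5) mm, but its pixel was read off-centre, and the overhead picture did not bear it out.

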